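Raise the pasteuriser's rack, load the jars and lower them into the tank

TASK

Load the jar pasteuriser: with its pawl left in the ratchet, crank the handwheel clockwise until the empty rack's floor stands level with the tank's rim, then stand every preserve jar that is on the worktop upright in the rack, one to a cell. Only then throw the pawl out of the ratchet so that the wheel will turn back, crank the rack under control all the way down to its home position with the jars in it, and finally throw the pawl back into the ratchet, so that the rack will hold when the batch is lifted out. Leave the mug, the lemon and the pepper mill where they are.

Things in the scene. Friction and masses are not known exactly. Their poses are not given: they have to be found in the camera images.
- canner: jar pasteuriser, fixed, 400 mm wide (y), 165 mm deep (x). Origin on the worktop; x to its back, y to its left end, z up. Left: open steel tank, y -55 to +177, x -65 to +65, rim 140 mm high, a tap 38 mm proud low in front. Right: white lift housing, y -223 to -97, x -83 to +83, 162 mm high, carrying ratchet, wheel and pawl. Guide block between, 141 mm high
- tank_rim (a point): middle of the tank's mouth at rim height (y +61, z 140 mm of the pasteuriser); axes as the pasteuriser's
- rack: steel wire rack in the tank, 216 x 72 mm, a row (along y) of three open-topped cells, 67 mm by 67 mm inside, wires up to 29 mm above the floor. Origin: middle of the floor's upper face; axes as the pasteuriser's. Goes straight up and down, geared to the handwheel: 30 mm per rad. Home: floor 112 mm below the rim; level with the rim at wheel angle 3.73
- crosshead (a point): top middle of the aluminium cross-head (104 mm in x, 16 mm in y) on two lift rods, from which the rack hangs by straps over the tank's right end wall; 133 mm above the rack's floor, rises with it. Stands 88 mm from the wheel's axis on the tank's side; with the rack up it is 23 mm above the wheel's rim centre line, so keep fingers off that part of the rim
- cell1 (a point): middle of the floor of the rack's leftmost cell; a jar standing there has its origin here
- cell2 (a point): the same for the middle cell (72 mm pitch)
- cell3 (a point): the same for the rightmost cell, next to the lift housing
- lift_wheel (a joint): handwheel angle, rad: 0 = rack home (stop), grows turning clockwise seen from above; 3.73 = rack floor level with the rim; stop at 5.2. Friction holds it where it is left, loaded or not; turning takes 6 to 10 N at the rim. With the pawl in it turns only clockwise (15 teeth, 0.42 rad apart: it may run back up to one tooth before the pawl catches)
- wheel_center (a point): centre of the level handwheel: black rim of radius 60 mm to the middle of a 14 mm thick tube, 250 mm above the worktop. Turns with the wheel; x points along one of three 9 mm spokes, 120 degrees apart, that dip 30 mm to a hub 34 mm wide. Grip the rim from above midway between spokes, one finger inside, one outside
- pawl (a joint): angle of the ratchet pawl, rad: 0 = in the ratchet (to 0.13 when riding on a tooth), 1.25 = thrown off (stop). Tips on a level pin (along the pasteuriser's y) at the front of the lift housing, 112 mm in front of the wheel's axis, 184 mm above the worktop. Its weight holds it on either side: let go below about 0.5 it falls in, above about 0.9 it falls off. Nearly no force
- pawl_knob (a point): middle of the pawl handle's black barrel, 18 mm thick, 24 mm long (along the pasteuriser's y), 40 mm from the pin; pinch its ends from above. Pawl in: 95 mm in front of the wheel's axis, 220 mm above the worktop. Swings in an arc to the pasteuriser's front (-x): 141 mm in front of the axis, 212 mm high when off. Steel ears 26 mm wide, up to 192 mm high, beside the pin
- jar1: squat glass preserve jar, 60 mm across, 60 mm high, 160 g, closed by a plain metal screw cap 60 mm across over its top 15 mm; origin at the middle of its underside, z up. Stands on the worktop to the left of the pasteuriser; may be absent
- jar2: the same; may be absent
- jar3: the same; may be absent
- fridge_corner (a point): point on the front left upright edge of the fridge to the right of the worktop: a flat wall from the floor to 0.94 m above the worktop runs from here to the back along +x, and the door front runs to the right along -y, with handles standing out 52 mm. Keep arm and gripper clear of it when swinging in and when gripping the wheel's right side
- mug: small cream mug, 64 x 88 x 54 mm, behind and left; leave alone
- lemon: lemon, 71 x 53 x 51 mm, left of the jars; leave alone
- pepper_mill: dark wooden pepper mill, 58 mm across, 170 mm high, behind the lift housing; leave alone
Not all that is in view belongs to the job. What is shaped like the jar2 but red or turquoise is not meant.

How it is judged:
By the outcome, as a careful person would: the job done as asked, in the order asked, and still so for the second after the job is handed in, with the robot touching nothing.
Of jar1, jar2, jar3 only 2 to 3 are there at a start; the rules pass over those that are not, and their reading is None.
At some moment in a run one of jar1, jar2, jar3 may be knocked a few centimetres aside while the robot is not near it.
Once in a run the grip may slacken for a moment while it holds something.
It also fails if it takes over 210 s, if anything falls off the work surface, if the arm or the gripper's body presses on something with over 40 N, if the wrist force passes 120 N, or if a joint passes its speed limit or range.

ROBOT

A 6-joint arm with a two-finger parallel gripper is mounted at the origin on a cart in front of the work surface, level with it; the furniture and walls round the work are solid. World frame = base frame: x ahead of the robot, y to its left, z up, the work surface at z = 0. Lengths are in m, angles in degrees, forces in N, time in s.
With the tool pointing down it reaches from about 0.35 to 0.875 m from the base axis. Payload 4.2 kg.
Tool frame: the origin (TCP) lies between the finger pads; the fingertips stand 17 mm ahead of it and the grasp point (between the pads) lies 2 mm behind it; z points along the fingers, y is the line along which they close (so a half turn about z gives the same grasp; the last joint's range is limited). The gripper opens to 87 mm and grips with 3 to 60 N. Pads are 19 mm wide; open, the fingers measure 117 mm over their backs; the gripper's body (75 mm by 190 mm) begins 51 mm behind the grasp point.
Start: joints at [82.426, 22.042, 0.453, 0, -68.411, -14.817], TCP at [0.238, 0.578, 0.24] pointing down, gripper open.
Joint ranges: [-179.83, 179.83], [-69.29, 118.12], [-61.27, 80.66], [-181.25, 117.63], [-171.15, -9.14], [-177.46, 177.46]. Speed limits (degrees/s): [159.86, 159.86, 180, 180, 180, 180].

INTERFACE

Orientations are given as a 3x3 rotation matrix whose columns are the frame's x, y, z axes.
In Python, from station import r gives the robot as it stands.
- The arm moves only by the tool servo_tool, never from a script. Its argument "targets" is a list of rows, each a list of 5 numbers: the shift along the world's x, y, z in units of 30 mm (1.0 is 30 mm), then the turn about the world's z in rad, then the finger opening in mm, from 0 to 87. In form: [[x, y, z, turn, gripper], ...]. A call has exactly 5 rows; each row is the pose to reach, as a shift and turn from the pose commanded when the call began; what a row does not reach only later rows make up. A row lasts 1/12 s, in which the tool goes at most 41.7 mm and 7.16 degrees, less where a joint would pass 70% of its speed; a pose out of reach is approached as far as the arm can. A call with a gripper value outside its range is refused whole. The fingers move at their own pace and stop on an object; the grip force is fixed at half the most. Time passes only in rows, so rows that repeat a pose let the fingers close, or fill a call up. It gives the time, the measured TCP pose, the force, the opening and the grip force at its end, in the units of the state.
- r.sense(): the state, without advancing time (a new reading comes with each control period).
- r.capture(name): name is "scene" or "top" or "wrist"; returns a dict with "pixels" (480x640x3 uint8, red, green, blue), "fx", "fy", "cx", "cy" (pixels), "world_from_camera" (4x4, takes a point from camera to world coordinates). Camera axes: x right, y down, z forward; pixel columns grow to the right and rows downward; lengths in m; the calibration is good to about 2 mm. A picture is of the moment at which its call begins. There is no depth.
- r.finish_job(): hands the job in; it is judged then, once.
The state is a dict: "time_s": time; "joints": joint angles; "joint_velocities": joint speeds; "effort": joint torques, N m; "tcp_pos": TCP position; "ee_rot": TCP orientation; "wrist_force": force on the tool from outside, world axes, zero at the start; "moment": the same for the moment, N m; "gripper_width": opening from 0.0 (shut) to 1.0 (fully open); "gripper_force": force on a finger pad.
Only numpy, scipy, OpenCV 4.12 (cv2) and the standard library are available. Lean on these libraries where they do the work, as an engineer would, in place of code of your own. Each camera call takes 0.05 s, during which the arm holds its last target. There are 200 camera calls.

## Working session

There is one attempt and no reset: what is moved stays moved. The work goes in short steps, Python scripts to look and compute and a tool call to move; the robot and the scene stay as the last step left them, time stands still between calls to the robot, and variables do not carry over. Pictures are saved under pics/ and viewed, at most 14 in all, crops included, and the job is handed in when it is done.

Besides the shell and the picture viewer there is one more tool, called after "Call:" by a JSON object that holds its "fn" and its "kwargs". servo_tool: Moves the arm, as the interface text tells. Its arguments: {"type":"object","properties":{"targets":{"type":"array","items":{"type":"array","items":{"type":"number"}}}},"required":["targets"]}

```bash
ls; mkdir -p pics; python3 - <<'E'
from station import r
import cv2,numpy as np
s=r.sense();print(s)
for n in("scene","top","wrist"):
    c=r.capture(n);cv2.imwrite(f"pics/{n}0.png",c["pixels"][:,:,::-1]);print(n,c["fx"],c["fy"],c["cx"],c["cy"],np.round(c["world_from_camera"],4).tolist())
E
```

```text
pics
{'time_s': 0.0, 'joints': array([ 8.24252593e+01,  2.20898554e+01,  3.78316192e-01, -3.10939102e-02,
       -6.84150398e+01, -1.48179658e+01]), 'joint_velocities': array([-0.00765921,  0.04502786,  0.0090584 , -0.08749087,  0.03596717,
       -0.00090687]), 'effort': array([-1.07950891e-04, -3.90662813e+01,  1.87406015e+01,  4.22004640e+00,
        1.09937138e-02, -1.93490559e-04]), 'tcp_pos': array([0.23783239, 0.57732855, 0.23845371]), 'ee_rot': array([[ 9.24518279e-01, -3.81136886e-01, -7.91441397e-04],
       [-3.81137700e-01, -9.24515844e-01, -2.12336929e-03],
       [ 7.75942472e-05,  2.26474187e-03, -9.99997432e-01]]), 'wrist_force': array([ 0.04212696, -0.62239814,  0.41178864]), 'moment': array([-0.04218261,  0.0074109 , -0.03757443]), 'gripper_force': 0.0, 'gripper_width': 1.0028011310572158}
scene 518.5798288710699 518.5798288710699 324.79535241762557 235.01460187493205 [[-0.8785, -0.3358, 0.3397, 0.0341], [-0.4777, 0.617, -0.6254, 1.0884], [0.0005, -0.7117, -0.7025, 1.2066], [0.0, 0.0, 0.0, 1.0]]
top 613.2651239834564 613.2651239834564 315.31335848833896 247.97989426882657 [[-0.4697, -0.8011, 0.371, -0.0946], [-0.8828, 0.4278, -0.1939, 0.5017], [-0.0034, -0.4186, -0.9082, 1.8217], [0.0, 0.0, 0.0, 1.0]]
wrist 359.62236832300437 359.62236832300437 317.7683872558832 236.12835732589278 [[-0.3814, -0.8872, -0.2595, 0.309], [-0.9244, 0.367, 0.1041, 0.5483], [0.0029, 0.2796, -0.9601, 0.3842], [0.0, 0.0, 0.0, 1.0]]
```

View pics/scene0.png

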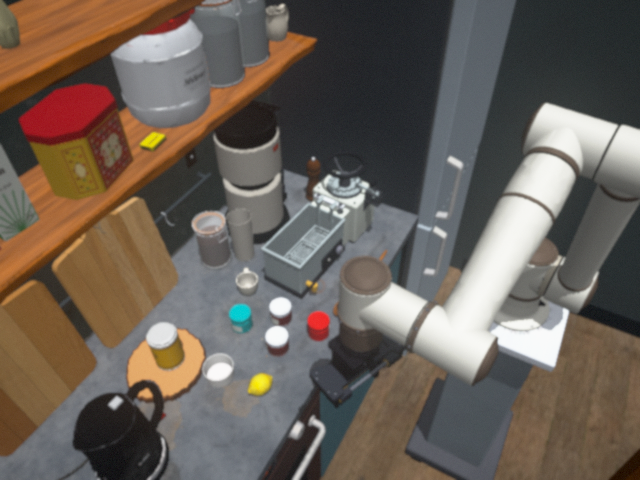

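View pics/top0.png

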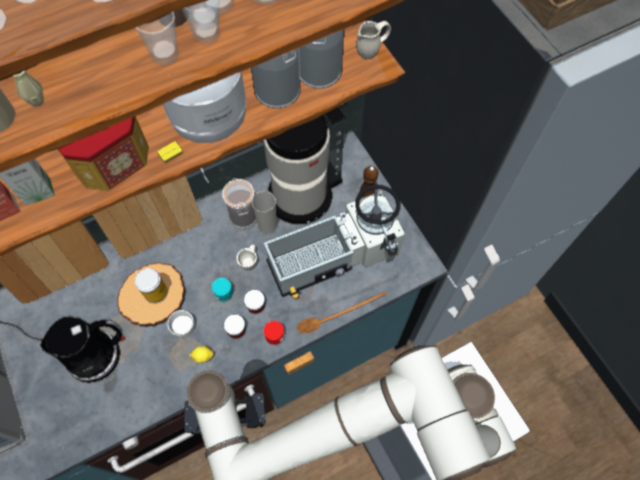

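The scene view shows white-capped jars at about (280,310) and (276,340); in the top view they are at (254,300) and (235,325). 

Things that could be mistaken for the jars (top-view pixels):
- red jar (274,331)
- turquoise jar (221,289)
- tall amber jar on a board (152,284)
- white bowl (181,323)
- mug (247,257)

I choose the two squat white-capped ones and will check them in a close crop.

```bash
cat > h.py <<'E'
import numpy as np,cv2
def ray(c,u,v):
    T=np.array(c["world_from_camera"]);d=T[:3,:3]@np.array([(u-c["cx"])/c["fx"],(v-c["cy"])/c["fy"],1.])
    return T[:3,3],d/np.linalg.norm(d)
def plane(c,u,v,z):
    o,d=ray(c,u,v);return o+d*(z-o[2])/d[2]
def tri(*a):
    A=np.zeros((3,3));b=np.zeros(3)
    for c,u,v in a:
        o,d=ray(c,u,v);P=np.eye(3)-np.outer(d,d);A+=P;b+=P@o
    p=np.linalg.solve(A,b)
    return p,[round(float(np.linalg.norm(np.cross(p-ray(*x)[0],ray(*x)[1]))),4) for x in a]
def proj(c,p):
    T=np.linalg.inv(np.array(c["world_from_camera"]));q=T[:3,:3]@np.asarray(p)+T[:3,3]
    return np.array([c["cx"]+c["fx"]*q[0]/q[2],c["cy"]+c["fy"]*q[1]/q[2]])
E
python3 - <<'E'
from station import r
from h import *
t=r.capture("top");s=r.capture("scene");w=r.capture("wrist")
np.save("cams.npy",np.array([t,s,w],dtype=object))
a=t["pixels"][160:350,200:425,::-1];b=s["pixels"][140:360,220:400,::-1]
canvas=np.zeros((600,800,3),np.uint8)
canvas[:338,:400]=cv2.resize(a,(400,338),interpolation=cv2.INTER_CUBIC)
canvas[:489,400:]=cv2.resize(b,(400,489),interpolation=cv2.INTER_CUBIC)
canvas[340:600,:347]=cv2.resize(w["pixels"][:,:,::-1],(347,260))
cv2.imwrite("pics/crop1.png",canvas)
for n,c in(("top",t),("scene",s),("wrist",w)):
    m=(cv2.inRange(c["pixels"],(190,180,170),(255,255,255)))
    k,l,st,ce=cv2.connectedComponentsWithStats(m)
    for i in range(1,k):
        if 60<st[i,4]<4000:print(n,st[i].tolist(),ce[i].round(1))
E
```

```text
top [195, 8, 14, 15, 152] [201.4  14.8]
top [0, 10, 5, 19, 65] [ 1.5 19. ]
top [556, 38, 84, 46, 1486] [594.2  60.8]
top [154, 42, 17, 15, 175] [161.8  49. ]
top [175, 79, 53, 26, 460] [202.4  92.6]
top [194, 99, 20, 6, 73] [203.6 101.9]
top [275, 176, 48, 14, 194] [298.6 184.6]
top [222, 187, 24, 21, 62] [232.  200.7]
top [360, 196, 14, 16, 123] [367.2 202.9]
top [378, 196, 14, 16, 133] [383.7 203.6]
top [347, 202, 38, 46, 347] [365.5 230. ]
top [280, 214, 84, 66, 557] [341.9 238.6]
top [384, 220, 20, 17, 157] [395.  229.1]
top [485, 245, 14, 19, 152] [491.7 253.8]
top [242, 255, 14, 12, 125] [247.4 260.7]
top [135, 268, 25, 24, 438] [146.4 279.4]
top [467, 277, 10, 10, 62] [471.5 281.1]
top [462, 285, 12, 15, 110] [467.6 292.1]
top [244, 290, 20, 19, 295] [253.6 298.9]
top [172, 315, 21, 20, 315] [181.9 324.4]
top [224, 315, 20, 19, 308] [233.6 324. ]
top [339, 385, 57, 56, 1988] [365.8 413.4]
top [198, 403, 40, 44, 1074] [217.9 425.2]
top [424, 413, 64, 64, 2576] [454.9 443.9]
top [401, 423, 35, 57, 465] [417.2 445.7]
top [112, 434, 78, 37, 252] [148.4 453.4]
scene [128, 24, 62, 37, 1067] [156.5  44.1]
scene [532, 104, 85, 61, 2829] [571.8 130.8]
scene [608, 125, 32, 40, 890] [626.2 144.6]
scene [513, 154, 61, 58, 2156] [545.1 179.4]
scene [448, 157, 14, 11, 72] [455.1 161.8]
scene [225, 176, 54, 20, 208] [253.5 188.8]
scene [314, 183, 50, 35, 475] [338.9 200.2]
scene [240, 280, 15, 8, 80] [246.9 283.9]
scene [367, 284, 59, 48, 1528] [397.5 307.1]
scene [577, 287, 14, 11, 64] [583.9 293. ]
scene [269, 297, 22, 19, 307] [279.8 305.9]
scene [146, 323, 30, 25, 556] [160.8 334.6]
scene [265, 326, 23, 20, 356] [276.3 335.5]
scene [206, 362, 27, 19, 368] [218.8 371.2]
scene [294, 420, 30, 60, 182] [310.6 448.1]
scene [292, 424, 9, 11, 65] [296.3 428.8]
wrist [61, 60, 275, 147, 2997] [212.7 142.2]
wrist [245, 77, 32, 23, 372] [261.5  88. ]
wrist [44, 170, 29, 19, 292] [ 58.6 179.4]
```

View pics/crop1.png

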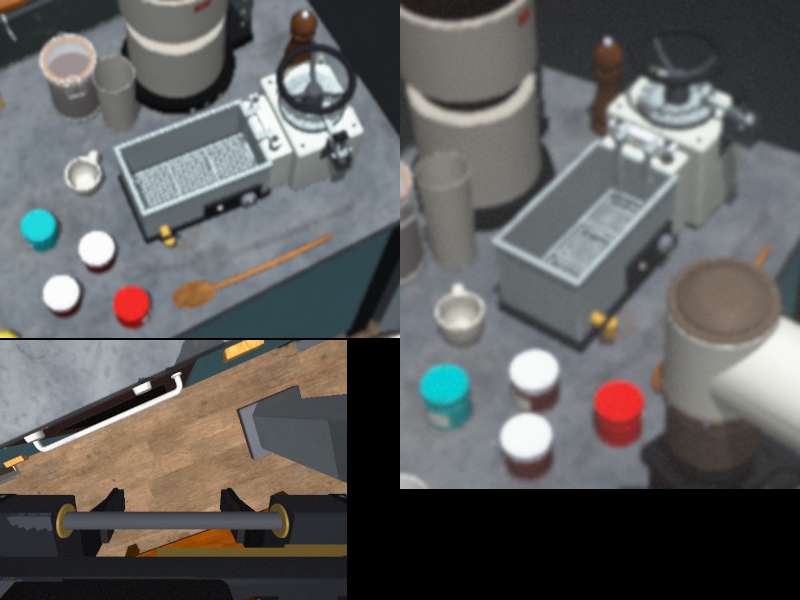

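Only two jars are present: white caps with a dark red body, crop (97,250) and (62,294). The red and turquoise ones are decoys. The wheel centre is at top-view pixel (378,206) and the pawl at the front, (392,243). The wrist camera sees only floor for now.

```bash
python3 - <<'E'
from h import *
t,s,w=np.load("cams.npy",allow_pickle=True)
P={'wheel':((377.7,205.6),(347.4,169.3)),'BL':((265.2,245.5),(263.7,247.1)),'FL':((275.4,279.2),(302.4,273.7)),'BR':((336.7,218.5),(311.8,204.4)),'FR':((353,254),(345,223)),
'jA':((253.6,298.9),(279.8,305.9)),'jB':((233.6,324),(276.3,335.5))}
for k,(a,b) in P.items():
    p,e=tri((t,*a),(s,*b));print(k,p.round(4),e)
print('jar plane .06',[plane(c,*x,.06).round(4) for c,x in((t,(253.6,298.9)),(s,(279.8,305.9)),(t,(233.6,324)),(s,(276.3,335.5)))])
print('lemon',plane(t,202,354,.025),'red',plane(t,274,330,.06),'tur',plane(t,221,287,.06),'mug',plane(t,247,257,.04),'pepper',plane(t,370,172,.17),'pot',plane(t,296,190,.05),plane(t,297,135,.3))
for n,(u,v) in {'wheel':(377.7,205.6)}.items(): print(plane(t,u,v,.25),plane(s,347.4,169.3,.25))
for c in ((265.2,245.5),(275.4,279.2),(336.7,218.5),(353,254)): print(plane(t,*c,.14).round(4))
E
```

```text
wheel [ 0.585  -0.0641  0.2333] [0.0037, 0.0037]
BL [0.6693 0.2746 0.1513] [0.0032, 0.0032]
FL [0.5485 0.2923 0.1323] [0.012, 0.012]
BR [0.6511 0.0367 0.1376] [0.0004, 0.0004]
FR [0.5289 0.0472 0.1215] [0.0006, 0.0006]
jA [0.5639 0.3718 0.0593] [0.0008, 0.0008]
jB [0.52   0.4591 0.0598] [0.0008, 0.0008]
jar plane .06 [array([0.5628, 0.3717, 0.06  ]), array([0.5645, 0.3722, 0.06  ]), array([0.519, 0.459, 0.06 ]), array([0.5208, 0.4592, 0.06  ])]
lemon [0.49079115 0.58086818 0.025     ] red [0.44541378 0.36058617 0.06      ] tur [0.64500655 0.44340563 0.06      ] mug [0.70761769 0.32766855 0.04      ] pepper [ 0.73130026 -0.12617752  0.17      ] pot [0.84684771 0.08034132 0.05      ] [0.88068911 0.0505475  0.3       ]
[ 0.58180373 -0.05808082  0.25      ] [ 0.571412  -0.0433873  0.25     ]
[0.6711 0.2725 0.14  ]
[0.5583 0.2942 0.14  ]
[0.6497 0.0373 0.14  ]
[0.5214 0.0521 0.14  ]
```

Call:
{"fn": "servo_tool", "kwargs": {"targets": [[0.3,-0.4,0.5,0,87],[0.8,-1.2,1.1,0.02,87],[1.5,-2.2,1.7,0.04,87],[2.2,-3.3,2.2,0.06,87],[2.85,-4.4,2.5,0.07,87]]}}

```text
time_s: 0.72
tcp_pos: [0.3245, 0.4451, 0.3164]
ee_rot: [[0.95, -0.314, 0.002], [-0.314, -0.95, 0.002], [0.001, -0.003, -1.0]]
wrist_force: [0.6, 0.4, 0.7]
gripper_width: 0.999
gripper_force: 0.0
```

Call:
{"fn": "servo_tool", "kwargs": {"targets": [[0.7,-1.1,0.4,0.02,87],[1.4,-2.2,0.8,0.04,87],[2.1,-3.3,1.2,0.06,87],[2.8,-4.4,1.6,0.07,87],[3.4,-5.3,2,0.08,87]]}}

```text
time_s: 1.13
tcp_pos: [0.4261, 0.2845, 0.3755]
ee_rot: [[0.971, -0.238, 0.0], [-0.238, -0.971, 0.0], [0.0, -0.0, -1.0]]
wrist_force: [0.5, 0.6, -0.4]
gripper_width: 1.002
gripper_force: 0.0
```

```bash
python3 - <<'E'
from h import *
t,s,w=np.load("cams.npy",allow_pickle=True)
print("fridge top corner",plane(t,550,62,.94), "mid", plane(t,415,335,0.0),plane(t,415,335,-.3))
E
```

```text
fridge top corner [ 0.39456912 -0.2436234   0.94      ] mid [ 0.24588303 -0.01895637  0.        ] [ 0.30195702 -0.10469749 -0.3       ]
```

Call:
{"fn": "servo_tool", "kwargs": {"targets": [[0.7,-1.0,0.2,0.02,87],[1.3,-2.0,0.3,0.04,87],[2.0,-3.0,0.5,0.06,87],[2.6,-4.0,0.6,0.08,87],[3.3,-5.0,0.6,0.1,87]]}}

```text
time_s: 1.55
tcp_pos: [0.5252, 0.1352, 0.3938]
ee_rot: [[0.99, -0.139, 0.002], [-0.139, -0.99, 0.001], [0.002, -0.001, -1.0]]
wrist_force: [0.6, 0.3, 1.1]
gripper_width: 1.002
gripper_force: 0.0
```

Call:
{"fn": "servo_tool", "kwargs": {"targets": [[0.6,-0.8,0.1,0.01,87],[1.1,-1.6,0.2,0.02,87],[1.6,-2.4,0.2,0.03,87],[1.8,-2.8,0.2,0.03,87],[1.8,-2.8,0.2,0.03,87]]}}

```text
time_s: 1.97
tcp_pos: [0.5794, 0.0507, 0.3977]
ee_rot: [[0.993, -0.114, -0.001], [-0.114, -0.993, -0.001], [-0.001, 0.001, -1.0]]
wrist_force: [0.0, 0.8, 0.3]
gripper_width: 1.0
gripper_force: 0.0
```

```bash
python3 - <<'E'
from station import r
from h import *
w=r.capture("wrist");cv2.imwrite("pics/w1.png",w["pixels"][:,:,::-1]);np.save("w1.npy",np.array([w],dtype=object));s=r.sense();print(s["tcp_pos"],s["joints"])
E
```

```text
[0.57876096 0.05190286 0.39791772] [ 2.10770311e+01  1.41142777e+01  1.12585593e+01 -1.87901154e-02
 -8.72080593e+01  6.24301419e+01]
```

View pics/w1.png

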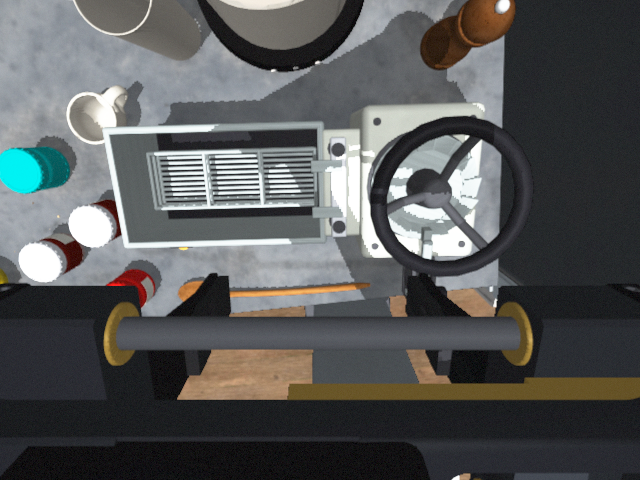

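The wrist view shows the rim around (452,196), hub at (430,187), and spokes ending near (475,137), (485,240) and (385,205). Tank rim corners are near (105,129), (124,247), (323,123) and (326,243), and the fridge edge is at x≈503.

```bash
cat > meas.py <<'E'
from h import *
def wheel(c,ctr,rad,thr=60):
    g=c["pixels"].max(2);m=(g<thr).astype(np.uint8)
    yy,xx=np.mgrid[:480,:640];d=np.hypot(xx-ctr[0],yy-ctr[1])
    # outer edge along rays
    pts=[]
    for a in np.radians(np.arange(0,360,3)):
        prof=[(m[int(round(ctr[1]+q*np.sin(a))),int(round(ctr[0]+q*np.cos(a)))],q) for q in np.arange(rad*.7,rad*1.35,.25)]
        on=[q for v,q in prof if v]
        if on:
            # first run
            e=[q for v,q in prof if q>on[0] and not v]
            if e and e[0]-on[0]<rad*.4: q=(on[0]+e[0])/2; pts.append([ctr[0]+q*np.cos(a),ctr[1]+q*np.sin(a)])
    return np.array(pts,np.float32)
def circ(P):
    A=np.c_[2*P,np.ones(len(P))];x=np.linalg.lstsq(A,(P**2).sum(1),rcond=None)[0];R=np.sqrt(x[2]+x[0]**2+x[1]**2);return x[0],x[1],R
def wheelcirc(c,pts,z):
    P=np.array([plane(c,*p,z)[:2] for p in pts])
    for _ in range(4):
        x,y,R=circ(P);e=abs(np.hypot(P[:,0]-x,P[:,1]-y)-R);P=P[e<max(.004,2*np.median(e))] if len(P)>20 else P
    return x,y,R,len(P),e.mean()
E
python3 - <<'E'
from meas import *
w,=np.load("w1.npy",allow_pickle=True);t,s,_=np.load("cams.npy",allow_pickle=True)
for c,ct,rd in((w,(452,196),76),(t,(378,205),20)):
    p=wheel(c,ct,rd)
    for z in(.24,.25,.26):print(z,np.round(wheelcirc(c,p,z),4))
for n,u in {'BL':(105,129),'FL':(124,247),'BR':(323,123),'FR':(326,243)}.items(): print(n,plane(w,*u,.14).round(4))
print('jars',plane(w,93,224,.06),plane(w,42,261,.06))
wc=plane(w,452,196,.25)
for u in((475,137),(485,240),(385,205)):
    q=plane(w,*u,.243)-wc;print('spoke',np.degrees(np.arctan2(q[1],q[0])),np.hypot(*q[:2]))
print('fridge',plane(w,503,60,.0),plane(w,500,230,0.))
print('hub',plane(w,430,187,.22))
print('floor corners',[plane(w,*u,.028).round(4) for u in((149,153),(157,208),(316,148),(316,207))],[plane(w,*u,.057).round(4) for u in((149,153),(157,208),(316,148),(316,207))])
E
```

```text
0.24 [ 5.877e-01 -6.250e-02  5.860e-02  1.120e+02  1.600e-03]
0.25 [ 5.90e-01 -5.91e-02  5.67e-02  1.13e+02  1.50e-03]
0.26 [ 5.922e-01 -5.570e-02  5.480e-02  1.130e+02  1.500e-03]
0.24 [ 5.918e-01 -6.390e-02  5.980e-02  9.400e+01  1.300e-03]
0.25 [ 5.875e-01 -6.040e-02  5.950e-02  9.400e+01  1.300e-03]
0.26 [ 5.831e-01 -5.680e-02  5.910e-02  9.400e+01  1.300e-03]
BL [0.6839 0.2679 0.14  ]
FL [0.5515 0.283  0.14  ]
BR [0.6631 0.0347 0.14  ]
FR [0.529  0.0461 0.14  ]
jars [0.56846209 0.36457824 0.06      ] [0.5238014  0.45257565 0.06      ]
spoke -25.660776626073055 0.04943726646980547
spoke -144.964829819081 0.053529991426395994
spoke 92.88897138966472 0.05418136801740311
fridge [ 0.71951259 -0.2232659   0.        ] [ 0.47478553 -0.22566833  0.        ]
hub [ 0.59594968 -0.05357856  0.22      ]
floor corners [array([0.6533, 0.2787, 0.028 ]), array([0.5754, 0.2864, 0.028 ]), array([0.6333, 0.0461, 0.028 ]), array([0.5502, 0.0558, 0.028 ])] [array([0.6534, 0.2654, 0.057 ]), array([0.5799, 0.2726, 0.057 ]), array([0.6345, 0.0459, 0.057 ]), array([0.5561, 0.055 , 0.057 ])]
```

Call:
{"fn": "servo_tool", "kwargs": {"targets": [[-0.1,-0.2,-0.1,0.1,87],[-0.2,-0.4,-0.2,0.2,87],[-0.4,-0.7,-0.4,0.3,87],[-0.5,-1.0,-0.6,0.4,87],[-0.6,-1.2,-0.8,0.5,87]]}}

```text
time_s: 2.43
tcp_pos: [0.5597, 0.0176, 0.3747]
ee_rot: [[0.923, 0.385, 0.0], [0.385, -0.923, 0.0], [0.001, -0.0, -1.0]]
wrist_force: [-0.4, 0.1, -0.9]
gripper_width: 0.996
gripper_force: 0.0
```

Call:
{"fn": "servo_tool", "kwargs": {"targets": [[-0.2,-0.4,-0.2,0.1,80],[-0.4,-0.8,-0.5,0.2,70],[-0.6,-1.2,-0.8,0.3,60],[-0.8,-1.5,-1.0,0.4,50],[-0.9,-1.8,-1.1,0.5,50]]}}

```text
time_s: 2.85
tcp_pos: [0.532, -0.0364, 0.3409]
ee_rot: [[0.625, 0.781, -0.001], [0.781, -0.625, 0.0], [-0.0, -0.001, -1.0]]
wrist_force: [0.2, -0.6, 0.4]
gripper_width: 0.704
gripper_force: 0.0
```

Call:
{"fn": "servo_tool", "kwargs": {"targets": [[0,0,0,0.1,50],[0,0,0,0.2,50],[0,0,0,0.3,50],[0,0,0,0.335,50],[0,0,0,0.335,50]]}}

```text
time_s: 3.27
tcp_pos: [0.5331, -0.036, 0.3418]
ee_rot: [[0.338, 0.941, 0.0], [0.941, -0.338, 0.0], [0.001, 0.0, -1.0]]
wrist_force: [0.5, -0.8, -0.1]
gripper_width: 0.577
gripper_force: 0.0
```

```bash
python3 - <<'E'
from station import r
from h import *
w=r.capture("wrist");cv2.imwrite("pics/w2.png",w["pixels"][:,:,::-1]);np.save("w2.npy",np.array([w],dtype=object));s=r.sense();print(s["tcp_pos"],s["joints"])
E
```

```text
[ 0.53314181 -0.03607356  0.34176339] [ 1.35206291e+01  9.87294743e+00 -1.87266972e+00 -1.61862014e-02
 -7.82318920e+01  1.46657012e+02]
```

View pics/w2.png

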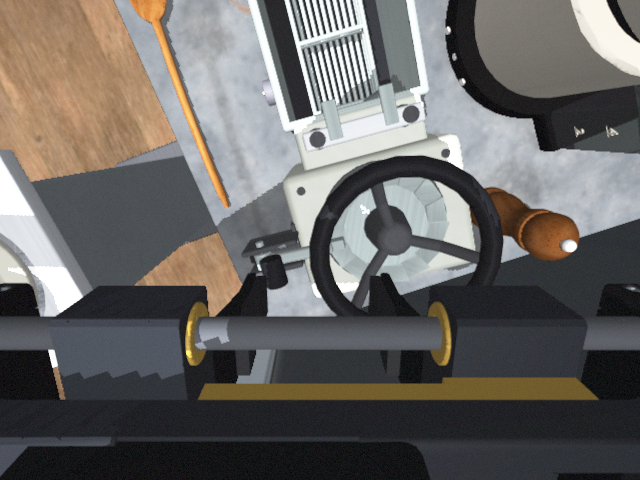

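The view shows the rim spanning x≈309–502 with its top at y≈155, the fingers straddling its left side, and the black pawl knob at (272,271).

```bash
python3 - <<'E'
from meas import *
w,=np.load("w2.npy",allow_pickle=True);w1,=np.load("w1.npy",allow_pickle=True)
p=wheel(w,(405,247),90);p=p[p[:,1]<285]
for z in(.23,.24,.25,.26):print(z,np.round(wheelcirc(w,p,z),4))
wc=np.array([.588,-.06])
for u in((380,185),(482,260),(357,300)):
    q=plane(w,*u,.243)[:2]-wc;print('spoke',np.degrees(np.arctan2(q[1],q[0])),np.hypot(*q))
for u in((272,258),(272,271)):print('knob',plane(w,*u,.229),plane(w,*u,.22))
print('BRrim',plane(w,421,92,.14),plane(w,293,128,.14))
E
```

```text
0.23 [ 5.908e-01 -6.910e-02  6.470e-02  6.900e+01  5.000e-04]
0.24 [ 5.896e-01 -6.500e-02  6.210e-02  6.900e+01  5.000e-04]
0.25 [ 5.884e-01 -6.100e-02  5.960e-02  6.900e+01  4.000e-04]
0.26 [ 5.871e-01 -5.690e-02  5.710e-02  6.900e+01  4.000e-04]
spoke 91.16744711542572 0.048637481098593886
spoke -28.17875780815612 0.05950004610049669
spoke -146.69340918528724 0.050583063266014666
knob [ 0.49487594 -0.0395198   0.229     ] [ 0.49263915 -0.04214241  0.22      ]
knob [ 0.49093023 -0.04938433  0.229     ] [ 0.48855605 -0.05235044  0.22      ]
BRrim [0.6580528  0.03650552 0.14      ] [0.53844262 0.04647294 0.14      ]
```

Call:
{"fn": "servo_tool", "kwargs": {"targets": [[0,-0.1,-0.5,0,42],[-0.04,-0.14,-1.1,0,40],[-0.04,-0.14,-1.8,0,40],[-0.04,-0.14,-2.4,0,40],[-0.04,-0.14,-2.9,0,40]]}}

```text
time_s: 3.73
tcp_pos: [0.5316, -0.0407, 0.2533]
ee_rot: [[0.34, 0.94, -0.001], [0.94, -0.34, 0.0], [-0.0, -0.001, -1.0]]
wrist_force: [0.2, -0.3, 0.3]
gripper_width: 0.462
gripper_force: 0.0
```

Call:
{"fn": "servo_tool", "kwargs": {"targets": [[0,0,-0.05,0,40],[0,0,-0.05,0,20],[0,0,-0.05,0,5],[0,0,-0.05,0,5],[0,0,-0.05,0,5]]}}

```text
time_s: 4.15
tcp_pos: [0.5329, -0.0412, 0.2543]
ee_rot: [[0.34, 0.941, 0.002], [0.941, -0.34, 0.0], [0.001, 0.002, -1.0]]
wrist_force: [-0.6, 0.0, -0.3]
gripper_width: 0.24
gripper_force: 0.0
```

Call:
{"fn": "servo_tool", "kwargs": {"targets": [[0,0,0,0,5],[0,0,0,0,5],[0,0,0,0,5],[0,0,0,0,5],[0,0,0,0,5]]}}

```text
time_s: 4.57
tcp_pos: [0.5324, -0.0412, 0.2539]
ee_rot: [[0.339, 0.941, 0.001], [0.941, -0.339, 0.0], [0.0, 0.001, -1.0]]
wrist_force: [-2.5, 2.7, 5.3]
gripper_width: 0.151
gripper_force: 29.3
```

```bash
cat > arc.py <<'E'
import sys,json
from math import *
def arc(ph,step,R=2.0,g=5):
    a=radians(ph);d=radians(step)
    return json.dumps([[round(R*(cos(a+d*k)-cos(a)),2),round(R*(sin(a+d*k)-sin(a)),2),0,round(d*k,3),g] for k in range(1,6)])
ph,st,n=map(float,sys.argv[1:4])
for i in range(int(n)): print(ph,arc(ph,st)); ph+=5*st
E
python3 arc.py 160 -6 7
```

```text
160.0 [[0.08, 0.19, 0, -0.105, 5], [0.18, 0.38, 0, -0.209, 5], [0.3, 0.55, 0, -0.314, 5], [0.44, 0.71, 0, -0.419, 5], [0.59, 0.85, 0, -0.524, 5]]
130.0 [[0.17, 0.13, 0, -0.105, 5], [0.35, 0.23, 0, -0.209, 5], [0.54, 0.32, 0, -0.314, 5], [0.73, 0.39, 0, -0.419, 5], [0.94, 0.44, 0, -0.524, 5]]
100.0 [[0.21, 0.03, 0, -0.105, 5], [0.42, 0.03, 0, -0.209, 5], [0.63, 0.01, 0, -0.314, 5], [0.83, -0.03, 0, -0.419, 5], [1.03, -0.09, 0, -0.524, 5]]
70.0 [[0.19, -0.08, 0, -0.105, 5], [0.38, -0.18, 0, -0.209, 5], [0.55, -0.3, 0, -0.314, 5], [0.71, -0.44, 0, -0.419, 5], [0.85, -0.59, 0, -0.524, 5]]
40.0 [[0.13, -0.17, 0, -0.105, 5], [0.23, -0.35, 0, -0.209, 5], [0.32, -0.54, 0, -0.314, 5], [0.39, -0.73, 0, -0.419, 5], [0.44, -0.94, 0, -0.524, 5]]
10.0 [[0.03, -0.21, 0, -0.105, 5], [0.03, -0.42, 0, -0.209, 5], [0.01, -0.63, 0, -0.314, 5], [-0.03, -0.83, 0, -0.419, 5], [-0.09, -1.03, 0, -0.524, 5]]
-20.0 [[-0.08, -0.19, 0, -0.105, 5], [-0.18, -0.38, 0, -0.209, 5], [-0.3, -0.55, 0, -0.314, 5], [-0.44, -0.71, 0, -0.419, 5], [-0.59, -0.85, 0, -0.524, 5]]
```

Call:
{"fn": "servo_tool", "kwargs": {"targets": [[0.08,0.19,0,-0.105,5],[0.18,0.38,0,-0.209,5],[0.3,0.55,0,-0.314,5],[0.44,0.71,0,-0.419,5],[0.59,0.85,0,-0.524,5]]}}

```text
time_s: 4.98
tcp_pos: [0.5492, -0.0162, 0.2539]
ee_rot: [[0.767, 0.641, -0.002], [0.641, -0.767, -0.001], [-0.002, -0.0, -1.0]]
wrist_force: [-5.2, -0.2, 6.2]
gripper_width: 0.153
gripper_force: 29.5
```

Call:
{"fn": "servo_tool", "kwargs": {"targets": [[0.17,0.13,0,-0.105,5],[0.35,0.23,0,-0.209,5],[0.54,0.32,0,-0.314,5],[0.73,0.39,0,-0.419,5],[0.94,0.44,0,-0.524,5]]}}

```text
time_s: 5.4
tcp_pos: [0.5773, -0.0023, 0.2539]
ee_rot: [[0.985, 0.171, -0.002], [0.171, -0.985, -0.0], [-0.002, -0.0, -1.0]]
wrist_force: [-5.4, 2.4, 7.8]
gripper_width: 0.151
gripper_force: 29.4
```

Call:
{"fn": "servo_tool", "kwargs": {"targets": [[0.21,0.03,0,-0.105,5],[0.42,0.03,0,-0.209,5],[0.63,0.01,0,-0.314,5],[0.83,-0.03,0,-0.419,5],[1.03,-0.09,0,-0.524,5]]}}

```text
time_s: 5.82
tcp_pos: [0.6084, -0.0046, 0.2539]
ee_rot: [[0.939, -0.345, -0.002], [-0.345, -0.939, 0.001], [-0.002, -0.0, -1.0]]
wrist_force: [-5.3, 4.1, 7.0]
gripper_width: 0.151
gripper_force: 29.4
```

Call:
{"fn": "servo_tool", "kwargs": {"targets": [[0.19,-0.08,0,-0.105,5],[0.38,-0.18,0,-0.209,5],[0.55,-0.3,0,-0.314,5],[0.71,-0.44,0,-0.419,5],[0.85,-0.59,0,-0.524,5]]}}

```text
time_s: 6.23
tcp_pos: [0.6339, -0.0221, 0.254]
ee_rot: [[0.64, -0.768, -0.002], [-0.768, -0.64, 0.001], [-0.002, 0.0, -1.0]]
wrist_force: [-5.5, 4.8, 5.9]
gripper_width: 0.154
gripper_force: 29.4
```

Call:
{"fn": "servo_tool", "kwargs": {"targets": [[0.13,-0.17,0,-0.105,5],[0.23,-0.35,0,-0.209,5],[0.32,-0.54,0,-0.314,5],[0.39,-0.73,0,-0.419,5],[0.44,-0.94,0,-0.524,5]]}}

```text
time_s: 6.65
tcp_pos: [0.6471, -0.0499, 0.2539]
ee_rot: [[0.17, -0.985, -0.001], [-0.985, -0.17, 0.002], [-0.002, 0.001, -1.0]]
wrist_force: [-5.0, 6.2, 7.0]
gripper_width: 0.153
gripper_force: 29.4
```

```bash
python3 - <<'E'
from station import r
from h import *
w=r.capture("wrist");t=r.capture("top");s=r.capture("scene")
cv=np.zeros((480,800,3),np.uint8);cv[:300,:400]=cv2.resize(w["pixels"],(400,300));cv[:350,400:]=cv2.resize(t["pixels"][160:335,250:450],(400,350),interpolation=2);cv[302:480,:178]=s["pixels"][140:318,230:408]
cv2.imwrite("pics/c2.png",cv[:,:,::-1])
E
```

```text
(no output)
```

View pics/c2.png

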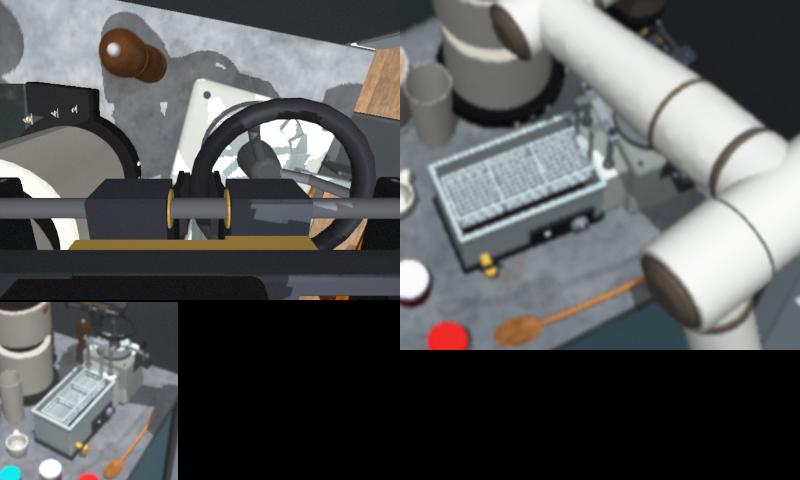

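Call:
{"fn": "servo_tool", "kwargs": {"targets": [[0.03,-0.21,0,-0.105,5],[0.03,-0.42,0,-0.209,5],[0.01,-0.63,0,-0.314,5],[-0.03,-0.83,0,-0.419,5],[-0.09,-1.03,0,-0.524,5]]}}

```text
time_s: 7.22
tcp_pos: [0.6447, -0.0804, 0.2539]
ee_rot: [[-0.345, -0.938, -0.0], [-0.938, 0.345, 0.003], [-0.002, 0.001, -1.0]]
wrist_force: [-4.7, 8.2, 7.5]
gripper_width: 0.151
gripper_force: 29.6
```

```bash
python3 - <<'E'
from station import r
from h import *
t,s,w=np.load("cams.npy",allow_pickle=True)
for y in(-.225,-.235,-.2436,-.25):
  print(y,[proj(t,(.3946,y,z)).round(0).tolist() for z in(.94,.5,0,-.3)],[proj(s,(.3946,y,z)).round(0).tolist() for z in(.9,.5,0)])
a=t["pixels"][20:380,380:600];b=s["pixels"][0:360,360:560]
cv2.imwrite("pics/fr.png",np.hstack([cv2.resize(a,(400,600)),cv2.resize(b,(400,600))])[:,:,::-1])
print(r.sense()["joints"])
E
```

```text
-0.225 [[542.0, 66.0], [483.0, 188.0], [445.0, 267.0], [430.0, 298.0]] [[464.0, -84.0], [437.0, 81.0], [415.0, 214.0]]
-0.235 [[546.0, 64.0], [486.0, 186.0], [448.0, 265.0], [432.0, 297.0]] [[465.0, -85.0], [438.0, 79.0], [416.0, 212.0]]
-0.2436 [[550.0, 62.0], [489.0, 185.0], [450.0, 264.0], [434.0, 296.0]] [[466.0, -86.0], [439.0, 78.0], [417.0, 211.0]]
-0.25 [[553.0, 61.0], [491.0, 184.0], [451.0, 263.0], [435.0, 295.0]] [[467.0, -87.0], [440.0, 77.0], [417.0, 210.0]]
[  7.06135483  23.99456379   5.62986825  -0.15397292 -71.62882891
 -27.22142201]
```

View pics/fr.png

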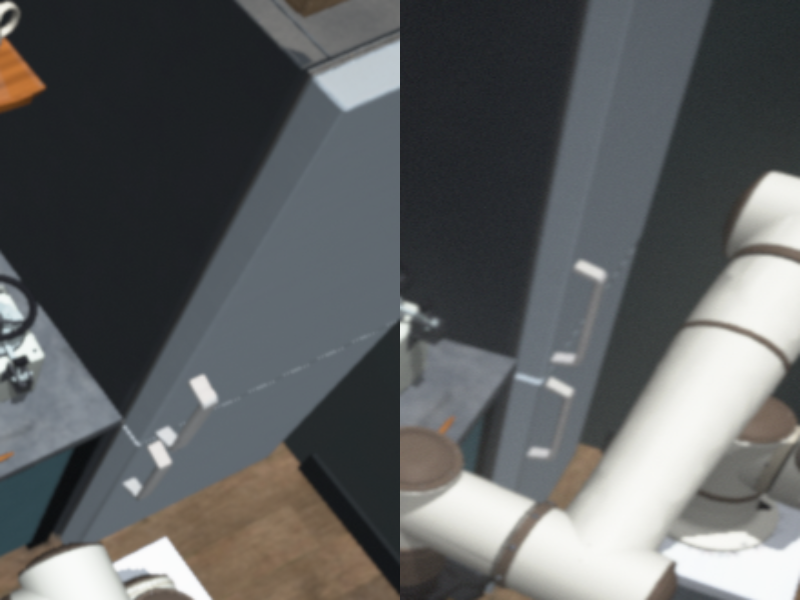

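The fridge side wall shows as a vertical edge from top-view pixel (550,62), at y ≈ -0.24. That leaves enough clearance to finish the stroke.

Call:
{"fn": "servo_tool", "kwargs": {"targets": [[-0.09,-0.21,0,-0.116,5],[-0.2,-0.42,0,-0.232,5],[-0.34,-0.61,0,-0.349,5],[-0.5,-0.78,0,-0.466,5],[-0.69,-0.93,0,-0.583,5]]}}

```text
time_s: 7.63
tcp_pos: [0.6242, -0.1083, 0.2521]
ee_rot: [[-0.806, -0.592, -0.001], [-0.592, 0.806, 0.003], [-0.001, 0.003, -1.0]]
wrist_force: [-0.9, 6.7, 0.1]
gripper_width: 0.163
gripper_force: 3.0
```

Call:
{"fn": "servo_tool", "kwargs": {"targets": [[0,0,0,0,5],[0,0,0,0,5],[0,0,0,0,5],[0,0,0,0,5],[0,0,0,0,5]]}}

```text
time_s: 8.05
tcp_pos: [0.6233, -0.1089, 0.2521]
ee_rot: [[-0.803, -0.596, -0.003], [-0.596, 0.803, 0.002], [0.002, 0.004, -1.0]]
wrist_force: [-2.9, 4.5, 2.4]
gripper_width: 0.149
gripper_force: 30.1
```

```bash
python3 - <<'E'
from station import r
from h import *
s=r.sense();R=s["ee_rot"];print(s["tcp_pos"],np.degrees(np.arctan2(R[1,1],R[0,1])))
t=r.capture("top");c=r.capture("scene");np.save("up.npy",np.array([t,c],dtype=object))
a=t["pixels"][200:300,250:380];b=c["pixels"][180:300,250:370]
cv2.imwrite("pics/up.png",np.hstack([cv2.resize(a,(420,323),interpolation=2),cv2.resize(b,(323,323),interpolation=2)])[:,:,::-1])
E
```

```text
[ 0.623288   -0.10893388  0.25205122] 126.56705035883583
```

View pics/up.png

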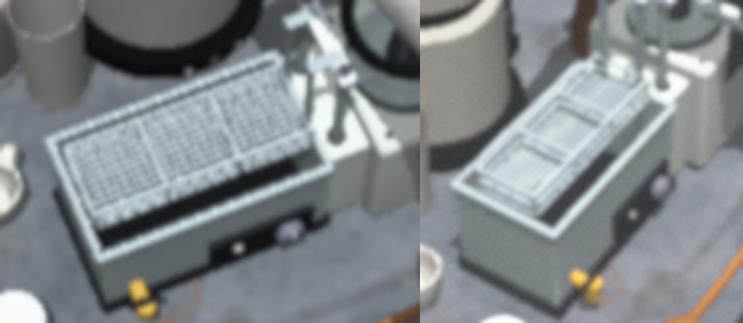

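The rack now stands high in the tank, with the floor close to rim level. The grip slackened once near the stroke's end (force 3.0), so I'll check the wheel angle and rack height after releasing.

Call:
{"fn": "servo_tool", "kwargs": {"targets": [[0,0,0,0,20],[0,0,0,0,36],[0,0,0,0,40],[0,0,0,0,40],[0,0,0.5,0,40]]}}

```text
time_s: 8.57
tcp_pos: [0.623, -0.1101, 0.2647]
ee_rot: [[-0.803, -0.596, -0.007], [-0.596, 0.803, 0.001], [0.005, 0.004, -1.0]]
wrist_force: [0.8, -0.3, -0.4]
gripper_width: 0.417
gripper_force: 0.0
```

Call:
{"fn": "servo_tool", "kwargs": {"targets": [[0,0.1,0.8,0,45],[0,0.3,1.7,0.05,50],[0,0.7,2.6,0.15,60],[0,1.2,3.5,0.25,70],[0,1.7,4.4,0.35,80]]}}

```text
time_s: 8.98
tcp_pos: [0.6243, -0.0592, 0.4014]
ee_rot: [[-0.546, -0.837, 0.0], [-0.837, 0.546, -0.0], [0.0, -0.001, -1.0]]
wrist_force: [0.8, 1.5, 0.3]
gripper_width: 0.717
gripper_force: 0.0
```

Call:
{"fn": "servo_tool", "kwargs": {"targets": [[0,0.8,0,0.1,87],[0,1.6,0,0.2,87],[-0.1,2.4,0,0.3,87],[-0.2,3.0,0,0.4,87],[-0.3,3.5,0,0.5,87]]}}

```text
time_s: 9.4
tcp_pos: [0.6155, 0.0472, 0.3999]
ee_rot: [[-0.076, -0.997, 0.0], [-0.997, 0.076, -0.0], [0.0, -0.0, -1.0]]
wrist_force: [-0.4, 0.6, 0.0]
gripper_width: 0.987
gripper_force: 0.0
```

```bash
python3 - <<'E'
from station import r
from h import *
w=r.capture("wrist");t=r.capture("top");c=r.capture("scene");np.save("up2.npy",np.array([t,c,w],dtype=object));print(r.sense()["tcp_pos"],r.sense()["ee_rot"][:2,1])
cv=np.zeros((600,800,3),np.uint8);cv[:480,:640]=w["pixels"]
cv[480:,640:]=c["pixels"][180:300,250:410]
cv[360:480,640:]=t["pixels"][180:300,255:415]
cv2.imwrite("pics/w3.png",cv[:,:,::-1])
E
```

```text
[0.61547256 0.04658861 0.40006385] [-0.9966561   0.08171015]
```

View pics/w3.png

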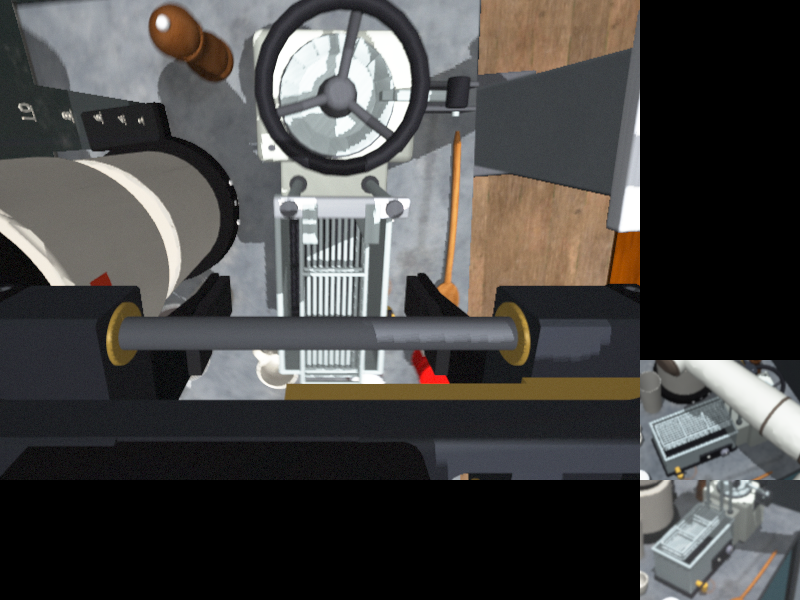

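The wrist view shows the wheel with spoke ends at (352,12), (278,110) and (392,138), the cross-head up at y≈208, and the knob at (457,93) with the pawl still in.

```bash
python3 - <<'E'
from meas import *
t,s,w=np.load("up2.npy",allow_pickle=True)
p=wheel(w,(343,87),80)
for z in(.24,.25):print(z,np.round(wheelcirc(w,p,z),4))
x,y,*_=wheelcirc(w,p,.243)
for u in((352,20),(283,108),(389,134)):
    q=plane(w,*u,.24)[:2]-(x,y);print('spoke',np.degrees(np.arctan2(q[1],q[0])),np.hypot(*q))
w1,=np.load("w1.npy",allow_pickle=True);p=wheel(w1,(452,196),76);x,y,*_=wheelcirc(w1,p,.243)
for u in((475,137),(481,236),(387,205)):
    q=plane(w1,*u,.24)[:2]-(x,y);print('spoke0',np.degrees(np.arctan2(q[1],q[0])),np.hypot(*q))
# rack cells at floor height from wrist: divider, and rim
for n,u in {'div12':(325,344),'div23':(336,271),'rodL':(290,208),'rodR':(395,208)}.items():print(n,[plane(w,*u,z).round(4) for z in(.14,.169,.273)])
for n,c in(("top",t),("scene",s)):
    m=(cv2.inRange(c["pixels"],(190,180,170),(255,255,255)))
    k,l,st,ce=cv2.connectedComponentsWithStats(m)
    for i in range(1,k):
        if 200<st[i,4]<420:print(n,st[i].tolist(),ce[i].round(1),plane(c,*ce[i],.06).round(4))
E
```

```text
0.24 [ 5.883e-01 -6.030e-02  5.870e-02  1.140e+02  1.000e-03]
0.25 [ 5.89e-01 -5.93e-02  5.68e-02  1.14e+02  1.00e-03]
spoke -102.57456546445107 0.049382858744334374
spoke 11.944032206362502 0.048609306686722545
spoke 135.0614574485165 0.051906905115738707
spoke0 -26.253293770426996 0.0535417939245413
spoke0 -141.4981913610983 0.04746209381448412
spoke0 89.93606899488263 0.050888202802252626
div12 [array([0.6204, 0.2325, 0.14  ]), array([0.6197, 0.2137, 0.169 ]), array([0.617 , 0.1466, 0.273 ])]
div23 [array([0.6   , 0.1332, 0.14  ]), array([0.6007, 0.1215, 0.169 ]), array([0.6032, 0.0798, 0.273 ])]
rodL [array([0.6478, 0.0518, 0.14  ]), array([0.6451, 0.046 , 0.169 ]), array([0.6354, 0.0251, 0.273 ])]
rodR [array([0.5276, 0.0611, 0.14  ]), array([0.5335, 0.0546, 0.169 ]), array([0.5546, 0.0314, 0.273 ])]
top [180, 80, 46, 20, 264] [204.   90.6] [1.3626 0.186  0.06  ]
top [244, 290, 20, 19, 294] [253.6 299. ] [0.5626 0.3717 0.06  ]
top [172, 315, 21, 20, 300] [181.8 324.4] [0.591  0.5963 0.06  ]
top [224, 315, 20, 19, 305] [233.6 324. ] [0.5191 0.4589 0.06  ]
top [146, 387, 108, 70, 362] [203.8 424.6] [0.2922 0.6556 0.06  ]
scene [301, 24, 32, 21, 396] [318.2  31.9] [ 1.3395 -1.2418  0.06  ]
scene [224, 174, 56, 23, 330] [252.6 188.3] [ 0.918  -0.0151  0.06  ]
scene [192, 212, 33, 21, 358] [211.  221.5] [0.9412 0.1889 0.06  ]
scene [236, 267, 22, 22, 246] [246.6 279.4] [0.7    0.3367 0.06  ]
scene [269, 297, 23, 19, 337] [279.9 306. ] [0.5642 0.3724 0.06  ]
scene [265, 326, 24, 20, 387] [276.4 335.5] [0.5207 0.4592 0.06  ]
scene [293, 417, 32, 63, 312] [310.7 447.2] [0.295 0.673 0.06 ]
```

Call:
{"fn": "servo_tool", "kwargs": {"targets": [[0.2,-0.8,0,-0.03,70],[0.4,-1.6,0,-0.06,60],[0.65,-2.5,0,-0.09,50],[0.9,-3.4,-0.3,-0.12,42],[1.05,-4.0,-0.8,-0.127,40]]}}

```text
time_s: 9.97
tcp_pos: [0.648, -0.0776, 0.3775]
ee_rot: [[-0.213, -0.977, 0.004], [-0.977, 0.213, -0.001], [0.0, -0.004, -1.0]]
wrist_force: [0.9, 0.3, -0.4]
gripper_width: 0.708
gripper_force: 0.0
```

Call:
{"fn": "servo_tool", "kwargs": {"targets": [[0,0,-0.8,0,40],[0,0,-1.7,0,40],[0,0,-2.6,0,40],[0,0,-3.4,0,40],[0,0,-4.1,0,40]]}}

```text
time_s: 10.38
tcp_pos: [0.6464, -0.0756, 0.251]
ee_rot: [[-0.211, -0.978, -0.002], [-0.978, 0.211, -0.0], [0.001, 0.002, -1.0]]
wrist_force: [0.2, -0.4, 0.5]
gripper_width: 0.469
gripper_force: 0.0
```

Call:
{"fn": "servo_tool", "kwargs": {"targets": [[0,0,0,0,40],[0,0,0,0,20],[0,0,0,0,5],[0,0,0,0,5],[0,0,0,0,5]]}}

```text
time_s: 10.8
tcp_pos: [0.6477, -0.0742, 0.255]
ee_rot: [[-0.208, -0.978, 0.003], [-0.978, 0.208, 0.0], [-0.001, -0.003, -1.0]]
wrist_force: [0.9, 0.7, -0.5]
gripper_width: 0.244
gripper_force: 0.0
```

Call:
{"fn": "servo_tool", "kwargs": {"targets": [[0,0,0,0,5],[0,0,0,0,5],[0,0,0,0,5],[0,0,0,0,5],[0,0,0,0,5]]}}

```text
time_s: 11.22
tcp_pos: [0.6465, -0.074, 0.2545]
ee_rot: [[-0.207, -0.978, 0.0], [-0.978, 0.207, -0.0], [0.0, -0.0, -1.0]]
wrist_force: [-3.9, 0.7, 6.1]
gripper_width: 0.159
gripper_force: 29.7
```

```bash
python3 arc.py -12 -3.1 1
```

```text
-12.0 [[-0.03, -0.11, 0, -0.054, 5], [-0.06, -0.21, 0, -0.108, 5], [-0.09, -0.31, 0, -0.162, 5], [-0.13, -0.41, 0, -0.216, 5], [-0.18, -0.51, 0, -0.271, 5]]
```

Call:
{"fn": "servo_tool", "kwargs": {"targets": [[-0.03,-0.11,0,-0.054,5],[-0.06,-0.21,0,-0.108,5],[-0.09,-0.31,0,-0.162,5],[-0.13,-0.41,0,-0.216,5],[-0.18,-0.51,0,-0.271,5]]}}

```text
time_s: 11.63
tcp_pos: [0.6417, -0.0875, 0.2545]
ee_rot: [[-0.462, -0.887, 0.002], [-0.887, 0.462, 0.002], [-0.003, -0.001, -1.0]]
wrist_force: [-3.5, 6.8, 6.4]
gripper_width: 0.153
gripper_force: 29.8
```

Call:
{"fn": "servo_tool", "kwargs": {"targets": [[0,0,0,0,5],[0,0,0,0,20],[0,0,0,0,36],[0,0,0,0,40],[0,0,0,0,40]]}}

```text
time_s: 12.05
tcp_pos: [0.6418, -0.0895, 0.2526]
ee_rot: [[-0.462, -0.887, 0.0], [-0.887, 0.462, -0.0], [0.0, -0.0, -1.0]]
wrist_force: [0.1, 0.5, -0.0]
gripper_width: 0.374
gripper_force: 0.0
```

Call:
{"fn": "servo_tool", "kwargs": {"targets": [[0,0,0.8,0,45],[0,0.1,1.7,0.03,50],[0,0.4,2.6,0.08,60],[-0.1,0.8,3.5,0.15,70],[-0.2,1.2,4.3,0.23,80]]}}

```text
time_s: 12.47
tcp_pos: [0.6358, -0.0535, 0.3834]
ee_rot: [[-0.245, -0.97, 0.001], [-0.97, 0.245, -0.0], [0.0, -0.001, -1.0]]
wrist_force: [0.5, -0.4, 0.6]
gripper_width: 0.712
gripper_force: 0.0
```

Call:
{"fn": "servo_tool", "kwargs": {"targets": [[-0.2,0.6,0.2,0.08,87],[-0.4,1.2,0.4,0.12,87],[-0.6,1.8,0.6,0.17,87],[-0.8,2.1,0.7,0.17,87],[-0.8,2.1,0.7,0.17,87]]}}

```text
time_s: 12.88
tcp_pos: [0.6111, 0.0109, 0.4041]
ee_rot: [[-0.079, -0.997, 0.002], [-0.997, 0.079, 0.0], [-0.0, -0.002, -1.0]]
wrist_force: [-0.1, -0.4, 0.5]
gripper_width: 0.987
gripper_force: 0.0
```

```bash
python3 - <<'E'
from station import r
from h import *
w=r.capture("wrist");np.save("up3.npy",np.array([w],dtype=object));print(r.sense()["tcp_pos"],r.sense()["ee_rot"][:2,1])
cv2.imwrite("pics/w4.png",w["pixels"][:,:,::-1])
E
```

```text
[0.61139367 0.01007584 0.40342985] [-0.99680789  0.07983172]
```

View pics/w4.png

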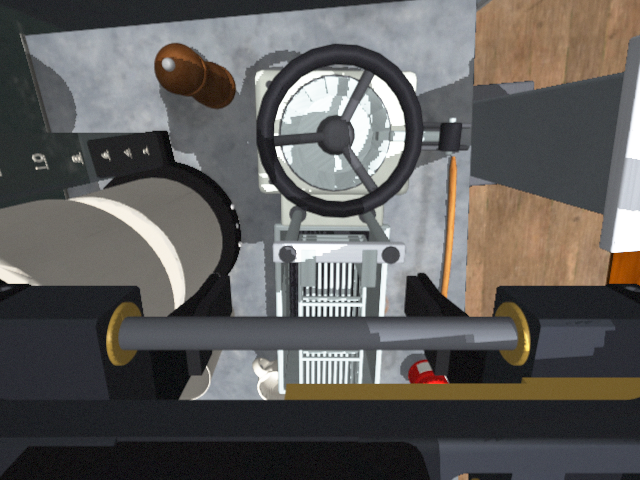

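The spokes now end at (366,76), (282,139) and (372,186); the knob at (450,135) is unchanged.

```bash
python3 - <<'E'
from meas import *
w,=np.load("up3.npy",allow_pickle=True)
p=wheel(w,(340,130),78)
x,y,*q=wheelcirc(w,p,.245);print(x,y,q)
for u in((364,79),(284,139),(369,182)):
    q=plane(w,*u,.24)[:2]-(x,y);print('spoke',np.degrees(np.arctan2(q[1],q[0])),np.hypot(*q))
# more robust: dark pixels on ring r=30..50mm at z~.235
def sp(c,ctr,ex=None):
    a=np.arange(0,360,.5);g=[]
    for t in a:
        v=[]
        for rr,z in((.033,.231),(.038,.235),(.043,.239)):
            u=proj(c,(ctr[0]+rr*np.cos(np.radians(t)),ctr[1]+rr*np.sin(np.radians(t)),z));v.append(c["pixels"][int(u[1]+.5),int(u[0]+.5)].max())
        g.append(np.mean(v))
    g=255-np.array(g);z=(g**3*np.exp(3j*np.radians(a))).sum();return np.degrees(np.angle(z))/3
for f,i in(("w1",0),("up2",2),("up3",0)):
    c=np.load(f+".npy",allow_pickle=True)[i];print(f,sp(c,(.5884,-.0600)))
E
```

```text
0.5886744444443013 -0.05987724644114312 [np.float64(0.05781385074205815), 117, np.float64(0.0010897330220722805)]
spoke -118.29372993619862 0.04888266484781375
spoke -2.8580830290379997 0.045199123572656645
spoke 121.45834424779882 0.045747462384713646
w1 -22.04017281852813
up2 18.976471911039308
up3 -4.588687347217145
```

Call:
{"fn": "servo_tool", "kwargs": {"targets": [[-0.1,0.8,0,0,87],[-0.3,1.8,0,0,87],[-0.6,3.0,0,0,87],[-0.9,4.2,0,0,87],[-1.1,5.4,0,0,87]]}}

```text
time_s: 13.35
tcp_pos: [0.5783, 0.1718, 0.4025]
ee_rot: [[-0.083, -0.997, -0.001], [-0.997, 0.083, -0.001], [0.001, 0.001, -1.0]]
wrist_force: [0.4, -0.3, -0.2]
gripper_width: 0.999
gripper_force: 0.0
```

Call:
{"fn": "servo_tool", "kwargs": {"targets": [[-0.2,1.2,-0.2,0,87],[-0.4,2.4,-0.5,0,87],[-0.6,3.6,-0.8,0,87],[-0.8,4.7,-1.2,0,87],[-0.9,5.6,-1.6,0,87]]}}

```text
time_s: 13.77
tcp_pos: [0.5515, 0.3411, 0.3537]
ee_rot: [[-0.081, -0.997, -0.0], [-0.997, 0.081, -0.0], [0.0, 0.0, -1.0]]
wrist_force: [0.5, -0.4, 0.1]
gripper_width: 0.999
gripper_force: 0.0
```

Call:
{"fn": "servo_tool", "kwargs": {"targets": [[-0.1,0.8,-0.4,0,87],[-0.2,1.5,-0.8,0,87],[-0.3,2.1,-1.2,0,87],[-0.4,2.6,-1.5,0,87],[-0.4,2.7,-1.6,0,87]]}}

```text
time_s: 14.18
tcp_pos: [0.5389, 0.422, 0.3037]
ee_rot: [[-0.079, -0.997, -0.003], [-0.997, 0.079, -0.003], [0.003, 0.003, -1.0]]
wrist_force: [-0.0, -0.0, -0.8]
gripper_width: 0.997
gripper_force: 0.0
```

```bash
python3 - <<'E'
from station import r
from h import *
w=r.capture("wrist");t=r.capture("top");c=r.capture("scene");np.save("j1.npy",np.array([t,c,w],dtype=object))
s=r.sense();print(s["tcp_pos"],s["joints"])
for n,c in(("top",t),("scene",c),("wrist",w)):
    m=(cv2.inRange(c["pixels"],(190,180,170),(255,255,255)))
    k,l,st,ce=cv2.connectedComponentsWithStats(m)
    for i in range(1,k):
        q=plane(c,*ce[i],.06)
        if 150<st[i,4]<20000 and .4<q[0]<.7 and .3<q[1]<.55:print(n,st[i].tolist(),ce[i].round(1),q.round(4))
up,=np.load("up3.npy",allow_pickle=True)
print([plane(up,*u,z).round(4) for u in((333,300),(331,355)) for z in(.16,.169)])
print([proj(up,(.6053,.1237,z)).round(0) for z in(.16,.169)],[proj(up,(.6119,.1954,z)).round(0) for z in(.16,.169)])
cv2.imwrite("pics/w5.png",np.hstack([cv2.resize(w["pixels"],(480,360)),cv2.resize(t["pixels"][200:335,215:335],(320,360),interpolation=2)])[:,:,::-1])
E
```

```text
[0.54000063 0.42013019 0.307011  ] [ 5.14047383e+01  2.62195094e+01  1.65296834e+01  3.33183200e-02
 -8.03407998e+01 -5.60291540e+01]
top [173, 276, 138, 58, 4779] [240.1 306.4] [0.5603 0.4183 0.06  ]
wrist [263, 132, 52, 54, 1790] [288.  159.4] [0.5656 0.3702 0.06  ]
wrist [309, 239, 47, 22, 349] [328.4 251.6] [0.5303 0.4766 0.06  ]
[array([0.6027, 0.1274, 0.16  ]), array([0.6027, 0.1229, 0.169 ]), array([0.6103, 0.2024, 0.16  ]), array([0.6101, 0.1962, 0.169 ])]
[array([331., 297.]), array([331., 301.])] [array([329., 350.]), array([330., 355.])]
```

View pics/w5.png

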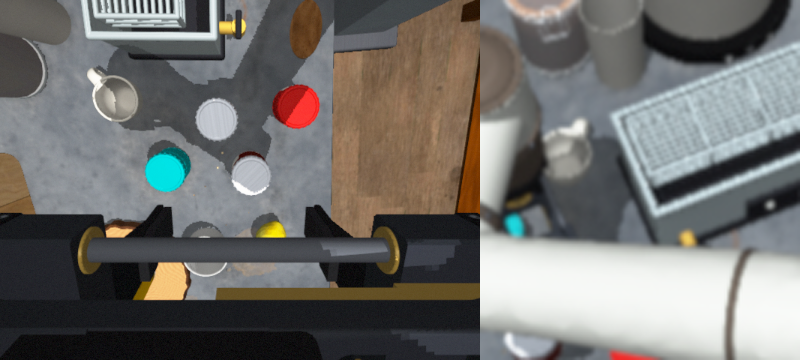

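Jar A is at wrist (288,159) and jar B at about (335,232) full-resolution. The red and turquoise jars stand apart from them, and the rack wires match z = 0.169 m.

```bash
python3 - <<'E'
from h import *
t,s,w=np.load("j1.npy",allow_pickle=True);up,=np.load("up3.npy",allow_pickle=True);t2,s2,w2=np.load("up2.npy",allow_pickle=True)
print("B",plane(w,334.7,231,.06),"A",plane(w,287.5,159,.06))
o=np.array([.603,.0988]);yc=np.array([.0915,.9958]);xc=np.array([.9958,-.0915])
def prof(c,yoff,axis,z,rng):
    out=[]
    for d in rng:
        v=[]
        for k in np.linspace(-.012,.012,9):
            p=o+(yc*(yoff+k)+xc*d if axis=='x' else yc*(yoff+d)+xc*k)
            u=proj(c,(*p,z));v.append(cv2.getRectSubPix(c["pixels"],(1,1),tuple(map(float,u)))[0,0].mean())
        out.append(np.mean(v))
    return np.array(out)
rng=np.arange(-.075,.0751,.001)
for c,n,ys in((up,'up3',(.015,.05)),(t,'top',(.045,.075,.133)),(s,'scene',(.06,.133)),(w,'w5',(.11,.14))):
  for y in ys:
    for z in (.169,.14):
      p=prof(c,y,'x',z,rng);pk=[(int(round(rng[i]*1000)),int(p[i])) for i in range(1,len(p)-1) if p[i]>=p[i-1] and p[i]>p[i+1] and p[i]-min(p[max(0,i-6):i+7])>18]
      print(n,y,z,pk)
E
```

```text
B [0.52150305 0.45281095 0.06      ] A [0.5661586  0.36976374 0.06      ]
up3 0.015 0.169 [(-60, 250), (-38, 229), (-27, 166), (-20, 202), (-14, 207), (-7, 204), (0, 207), (7, 212), (14, 210), (21, 186), (28, 189), (36, 166), (50, 84), (59, 212), (61, 207)]
up3 0.015 0.14 [(-66, 250), (-52, 137), (-42, 186), (-30, 159), (-23, 226), (-16, 227), (-9, 227), (-1, 228), (6, 228), (14, 228), (21, 166), (28, 161), (35, 152), (38, 152), (52, 91), (57, 111), (63, 162)]
up3 0.05 0.169 [(-59, 141), (-38, 129), (-33, 93), (-27, 101), (-21, 126), (-14, 129), (-7, 129), (0, 129), (7, 129), (14, 129), (21, 129), (27, 130), (36, 132), (59, 132)]
up3 0.05 0.14 [(-66, 224), (-42, 224), (-30, 165), (-23, 214), (-16, 218), (-9, 216), (-1, 214), (6, 218), (14, 215), (21, 220), (28, 221), (37, 220), (63, 236)]
top 0.045 0.169 [(-43, 200), (-35, 201), (48, 196)]
top 0.045 0.14 [(-68, 207), (-31, 199), (-23, 202), (61, 196)]
top 0.075 0.169 [(-43, 195), (-35, 203), (36, 187), (48, 197)]
top 0.075 0.14 [(-68, 207), (-31, 193), (-23, 201), (50, 187), (61, 198)]
top 0.133 0.169 [(-44, 193), (-35, 203), (36, 18
[... 315 characters left out ...]
 222), (2, 214), (9, 215), (15, 211), (21, 194), (27, 201), (34, 213), (42, 224)]
w5 0.11 0.14 [(-67, 238), (-49, 52), (-47, 52), (-38, 199), (-35, 220), (-31, 234), (-22, 228), (-15, 228), (-8, 229), (-1, 225), (6, 222), (14, 217), (21, 218), (28, 218), (34, 197), (41, 207), (48, 218), (58, 225)]
w5 0.14 0.169 [(-69, 239), (-49, 54), (-42, 201), (-39, 220), (-36, 232), (-28, 229), (-21, 228), (-15, 221), (-8, 223), (-1, 221), (5, 216), (12, 217), (19, 213), (25, 195), (30, 205), (38, 216), (46, 223)]
w5 0.14 0.14 [(-66, 238), (-36, 198), (-33, 217), (-29, 232), (-21, 230), (-13, 231), (-6, 231), (2, 226), (9, 229), (16, 225), (24, 226), (31, 223), (38, 211), (44, 216), (52, 224), (62, 227)]
```

Call:
{"fn": "servo_tool", "kwargs": {"targets": [[0.3,-0.6,-0.5,-0.005,87],[0.6,-1.2,-1.4,-0.01,87],[0.83,-1.63,-2.4,-0.01,87],[0.83,-1.63,-3.5,-0.01,87],[0.83,-1.63,-4.5,-0.01,87]]}}

```text
time_s: 14.75
tcp_pos: [0.5657, 0.3696, 0.1726]
ee_rot: [[-0.093, -0.996, 0.002], [-0.996, 0.093, 0.002], [-0.002, -0.002, -1.0]]
wrist_force: [-0.2, 0.8, -1.0]
gripper_width: 1.0
gripper_force: 0.0
```

Call:
{"fn": "servo_tool", "kwargs": {"targets": [[0,0,-0.9,0,87],[0,0,-1.8,0,87],[0,0,-2.7,0,87],[0,0,-3.5,0,87],[0,0,-4.0,0,87]]}}

```text
time_s: 15.17
tcp_pos: [0.5646, 0.37, 0.0507]
ee_rot: [[-0.092, -0.996, -0.001], [-0.996, 0.092, -0.001], [0.001, 0.001, -1.0]]
wrist_force: [0.7, -0.4, -0.2]
gripper_width: 0.997
gripper_force: 0.0
```

```bash
python3 - <<'E'
from station import r
print(r.sense()["tcp_pos"],r.sense()["wrist_force"])
from h import *
t,s,w=np.load("j1.npy",allow_pickle=True);up,=np.load("up3.npy",allow_pickle=True)
o=np.array([.6025,.0988]);yc=np.array([.0915,.9958]);xc=np.array([.9958,-.0915])
rng=np.arange(-.07,.2,.001)
for c,n,xs in((up,'up3',(0,.034,-.034)),(t,'top',(0,.034,-.034)),(s,'scene',(0,)),(w,'w5',(0,))):
  for x in xs:
    p=[]
    for d in rng:
        v=[]
        for k in np.linspace(-.02,.02,9) if x==0 else np.linspace(-.001,.001,3):
            u=proj(c,(*(o+yc*d+xc*(x+k)),.169))
            v.append(cv2.getRectSubPix(c["pixels"],(1,1),tuple(map(float,u)))[0,0].mean() if 0<u[0]<639 and 0<u[1]<479 else 0)
        p.append(np.mean(v))
    p=np.array(p);print(n,x,[(int(round(rng[i]*1000)),int(p[i])) for i in range(1,len(p)-1) if p[i]>=p[i-1] and p[i]>p[i+1] and p[i]-min(p[max(0,i-6):i+7])>18])
E
```

```text
[0.5645596  0.37002066 0.05067858] [ 0.66588323 -0.37346242 -0.15254281]
up3 0 [(-69, 201), (-64, 178), (-53, 154), (-49, 157), (-43, 247), (-36, 234), (-27, 208), (4, 173), (7, 175), (18, 158), (23, 218), (29, 247), (40, 181), (95, 221), (103, 246), (136, 193)]
up3 0.034 [(-68, 192), (-63, 175), (-61, 172), (-54, 124), (-50, 132), (-39, 255), (2, 155), (5, 154), (15, 152), (23, 167), (30, 248), (42, 194), (94, 209), (104, 248), (135, 210), (159, 87)]
up3 -0.034 [(-67, 187), (-64, 173), (-62, 168), (-50, 118), (-41, 219), (-28, 170), (-26, 170), (18, 158), (30, 250), (40, 147), (92, 145), (103, 247), (121, 171), (136, 143), (159, 87)]
top 0 [(-52, 193), (24, 193), (96, 198), (168, 192), (180, 203)]
top 0.034 [(-42, 174), (-32, 192), (23, 195), (95, 203), (165, 189), (181, 202)]
top -0.034 [(-37, 207), (166, 190), (179, 202)]
scene 0 [(183, 116)]
w5 0 [(157, 160), (166, 230), (171, 200), (174, 199), (183, 231)]
```

Call:
{"fn": "servo_tool", "kwargs": {"targets": [[0,0,0,0,70],[0,0,0,0,50],[0,0,0,0,50],[0,0,0,0,50],[0,0,0,0,50]]}}

```text
time_s: 15.58
tcp_pos: [0.5653, 0.3723, 0.0541]
ee_rot: [[-0.09, -0.996, 0.003], [-0.996, 0.09, 0.002], [-0.003, -0.002, -1.0]]
wrist_force: [0.5, 0.5, 0.2]
gripper_width: 0.706
gripper_force: 0.0
```

Call:
{"fn": "servo_tool", "kwargs": {"targets": [[0,0,0,0,50],[0,0,0,0,50],[0,0,0,0,50],[0,0,0,0,50],[0,0,0.5,0,50]]}}

```text
time_s: 16.0
tcp_pos: [0.5627, 0.3705, 0.0644]
ee_rot: [[-0.091, -0.996, -0.005], [-0.996, 0.091, -0.003], [0.004, 0.005, -1.0]]
wrist_force: [-0.5, -1.2, -2.3]
gripper_width: 0.683
gripper_force: 30.0
```

Call:
{"fn": "servo_tool", "kwargs": {"targets": [[0,0,0.9,0,50],[0,0,1.8,0,50],[0,0,2.8,0,50],[0,0,3.8,0,50],[0,0,4.8,0,50]]}}

```text
time_s: 16.42
tcp_pos: [0.5636, 0.3714, 0.2114]
ee_rot: [[-0.09, -0.996, -0.002], [-0.996, 0.09, -0.001], [0.001, 0.002, -1.0]]
wrist_force: [0.7, 1.2, -1.8]
gripper_width: 0.687
gripper_force: 30.0
```

Call:
{"fn": "servo_tool", "kwargs": {"targets": [[0.1,-0.4,0.6,0,50],[0.3,-1.3,1.1,0,50],[0.5,-2.4,1.5,0,50],[0.75,-3.6,1.7,0,50],[1.0,-4.7,1.7,0,50]]}}

```text
time_s: 16.83
tcp_pos: [0.5945, 0.2297, 0.2635]
ee_rot: [[-0.089, -0.996, 0.002], [-0.996, 0.089, 0.001], [-0.002, -0.002, -1.0]]
wrist_force: [0.3, 0.3, -1.9]
gripper_width: 0.682
gripper_force: 30.0
```

Call:
{"fn": "servo_tool", "kwargs": {"targets": [[0.2,-0.9,0,0,50],[0.35,-1.7,-0.1,0,50],[0.45,-2.2,-0.3,0,50],[0.48,-2.4,-0.5,0,50],[0.48,-2.4,-0.8,0,50]]}}

```text
time_s: 17.25
tcp_pos: [0.6089, 0.158, 0.2374]
ee_rot: [[-0.091, -0.996, -0.0], [-0.996, 0.091, 0.0], [-0.0, 0.0, -1.0]]
wrist_force: [-0.5, 0.3, -2.2]
gripper_width: 0.681
gripper_force: 30.0
```

Call:
{"fn": "servo_tool", "kwargs": {"targets": [[0,0,0,0,50],[0,0,0,0,50],[0,0,0,0,50],[0,0,0,0,50],[0,0,0,0,50]]}}

```text
time_s: 17.67
tcp_pos: [0.6089, 0.1597, 0.2384]
ee_rot: [[-0.089, -0.996, 0.001], [-0.996, 0.089, 0.0], [-0.0, -0.001, -1.0]]
wrist_force: [0.0, 0.2, -2.0]
gripper_width: 0.683
gripper_force: 30.0
```

```bash
python3 - <<'E'
from station import r
from h import *
import time
s=r.sense();print(s["tcp_pos"],s["ee_rot"][:2,1],s["gripper_width"])
t=r.capture("top");c=r.capture("scene")
print(r.sense()["tcp_pos"])
cv2.imwrite("pics/j2.png",np.hstack([cv2.resize(t["pixels"][180:300,250:370],(400,400),interpolation=2),cv2.resize(c["pixels"][170:290,250:370],(400,400),interpolation=2)])[:,:,::-1])
E
```

```text
[0.60892891 0.15972457 0.23842509] [-0.99606338  0.08864092] 0.6825630926397124
[0.60888726 0.15932401 0.23839721]
```

View pics/j2.png

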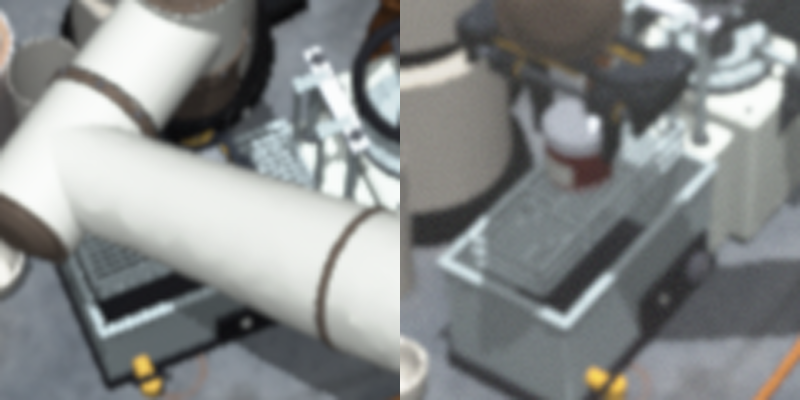

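The scene view shows jar A held upright over the rack's middle; the top view is blocked by the arm.

Call:
{"fn": "servo_tool", "kwargs": {"targets": [[-0.03,-0.04,-0.2,0,50],[-0.03,-0.04,-0.45,0,50],[-0.03,-0.04,-0.7,0,50],[-0.03,-0.04,-0.95,0,50],[-0.03,-0.04,-1.2,0,50]]}}

```text
time_s: 18.18
tcp_pos: [0.6076, 0.1573, 0.2024]
ee_rot: [[-0.089, -0.996, -0.001], [-0.996, 0.089, -0.001], [0.001, 0.001, -1.0]]
wrist_force: [-6.2, 2.3, 12.6]
gripper_width: 0.683
gripper_force: 30.0
```

Call:
{"fn": "servo_tool", "kwargs": {"targets": [[0,0,-0.08,0,50],[0,0,-0.16,0,50],[0,0,-0.24,0,50],[0,0,-0.28,0,50],[0,0,-0.3,0,50]]}}

```text
time_s: 18.6
tcp_pos: [0.6075, 0.1573, 0.1976]
ee_rot: [[-0.089, -0.996, 0.001], [-0.996, 0.089, -0.001], [0.001, -0.001, -1.0]]
wrist_force: [-8.4, 0.1, 19.5]
gripper_width: 0.684
gripper_force: 30.0
```

Call:
{"fn": "servo_tool", "kwargs": {"targets": [[-0.03,0,0.1,0,50],[-0.06,0,0.1,0,50],[-0.09,0,0.1,0,50],[-0.1,0,0.05,0,50],[-0.1,0,0,0,50]]}}

```text
time_s: 19.02
tcp_pos: [0.607, 0.1578, 0.1976]
ee_rot: [[-0.088, -0.996, 0.007], [-0.996, 0.088, 0.0], [-0.001, -0.007, -1.0]]
wrist_force: [-5.1, 1.2, 21.7]
gripper_width: 0.684
gripper_force: 30.0
```

```bash
python3 - <<'E'
from station import r
from h import *
c=r.capture("scene");np.save("sc.npy",np.array([c],dtype=object));p=r.sense()["tcp_pos"]
im=c["pixels"]
old=cv2.imread("pics/j2.png")[:,400:,::-1];new=cv2.resize(im[170:290,250:370],(400,400),interpolation=2)
cv2.imwrite("pics/j3.png",np.hstack([old,new])[:,:,::-1])
for q,n in(((.6089,.1593,.2384),'hover'),(p,'now')):
    for dz in(.008,-.007,-.052):
        u=proj(c,(q[0],q[1],q[2]+dz));print(n,dz,u.round(1),((u-[250,170])*3.333).round(0))
u=proj(c,(.608,.158,.14));print('floor',((u-[250,170])*3.333).round(0))
E
```

```text
hover 0.008 [302.8 205.4] [176. 118.]
hover -0.007 [302.9 209.4] [176. 131.]
hover -0.052 [303.4 221. ] [178. 170.]
now 0.008 [304. 216.] [180. 153.]
now -0.007 [304.2 219.9] [181. 166.]
now -0.052 [304.6 231.1] [182. 204.]
floor [181. 208.]
```

View pics/j3.png

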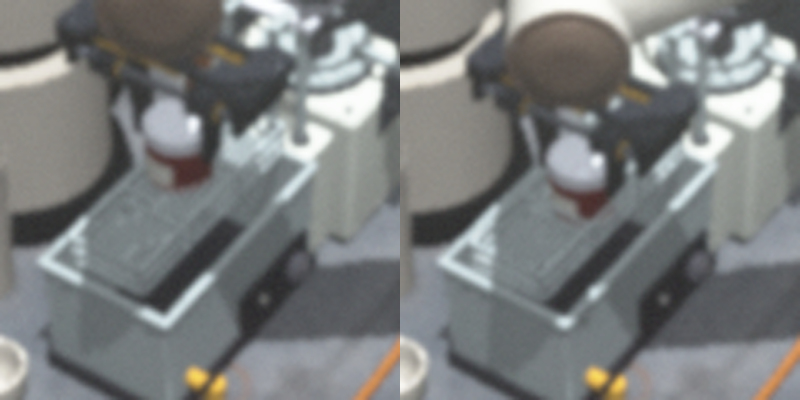

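The new view shows the jar upright and sunk into the middle cell, with its base near pixel row 215, close to floor height. I'll ease the load and release gently.

Call:
{"fn": "servo_tool", "kwargs": {"targets": [[0.03,0,0.06,0,50],[0.05,0,0.12,0,50],[0.05,0,0.14,0,50],[0.05,0,0.14,0,50],[0.05,0,0.14,0,50]]}}

```text
time_s: 19.48
tcp_pos: [0.6071, 0.1578, 0.1977]
ee_rot: [[-0.09, -0.996, 0.002], [-0.996, 0.09, 0.0], [-0.0, -0.002, -1.0]]
wrist_force: [-0.8, 1.1, 5.6]
gripper_width: 0.683
gripper_force: 30.0
```

Call:
{"fn": "servo_tool", "kwargs": {"targets": [[0,0,0,0,62],[0,0,0,0,66],[0,0,0,0,70],[0,0,0,0,75],[0,0,0,0,75]]}}

```text
time_s: 19.9
tcp_pos: [0.6061, 0.1574, 0.1965]
ee_rot: [[-0.09, -0.996, -0.001], [-0.996, 0.09, -0.001], [0.001, 0.001, -1.0]]
wrist_force: [-0.2, 0.2, -0.2]
gripper_width: 0.842
gripper_force: 0.0
```

Call:
{"fn": "servo_tool", "kwargs": {"targets": [[0,0,0.3,0,80],[0,0,1.0,0,80],[0,0,1.8,0,80],[0,0.2,2.6,0,80],[-0.1,0.6,3.2,0,87]]}}

```text
time_s: 20.32
tcp_pos: [0.6043, 0.1749, 0.2964]
ee_rot: [[-0.091, -0.996, 0.003], [-0.996, 0.091, 0.001], [-0.001, -0.003, -1.0]]
wrist_force: [-0.9, -0.2, 0.7]
gripper_width: 0.947
gripper_force: 0.0
```

Call:
{"fn": "servo_tool", "kwargs": {"targets": [[-0.2,0.9,0.2,0,87],[-0.5,2.0,0.3,0,87],[-0.8,3.2,0.3,0,87],[-1.1,4.4,0.3,0,87],[-1.4,5.5,0.3,0,87]]}}

```text
time_s: 20.73
tcp_pos: [0.5608, 0.3423, 0.3032]
ee_rot: [[-0.09, -0.996, 0.001], [-0.996, 0.09, 0.001], [-0.001, -0.001, -1.0]]
wrist_force: [0.6, -0.6, -0.3]
gripper_width: 0.999
gripper_force: 0.0
```

```bash
python3 - <<'E'
from station import r
from h import *
w=r.capture("wrist");t=r.capture("top");c=r.capture("scene");np.save("p1.npy",np.array([t,c,w],dtype=object))
s=r.sense();print(s["tcp_pos"])
for n,k_ in(("top",t),("scene",c),("wrist",w)):
    m=(cv2.inRange(k_["pixels"],(165,160,155),(255,255,255)))
    k,l,st,ce=cv2.connectedComponentsWithStats(m)
    for i in range(1,k):
        q=plane(k_,*ce[i],.06)
        if 120<st[i,4]<5000 and .4<q[0]<.9 and .1<q[1]<.55:print(n,st[i].tolist(),ce[i].round(1),q.round(4),plane(k_,*ce[i],.2).round(4))
E
```

```text
[0.56054245 0.34281948 0.30225768]
top [213, 219, 41, 36, 926] [233.  236.1] [0.7857 0.3379 0.06  ] [0.7157 0.351  0.2   ]
top [325, 280, 51, 48, 1863] [349.4 302.8] [0.4146 0.1204 0.06  ] [0.3741 0.1507 0.2   ]
top [224, 314, 20, 20, 322] [233.5 323.9] [0.5193 0.4591 0.06  ] [0.4705 0.4625 0.2   ]
scene [235, 270, 23, 19, 222] [244.8 281. ] [0.7012 0.3441 0.06  ] [0.6197 0.435  0.2   ]
scene [264, 326, 25, 21, 403] [276.3 335.7] [0.5204 0.4597 0.06  ] [0.461  0.5364 0.2   ]
wrist [146, 0, 14, 60, 491] [152.6  28.9] [0.7041 0.1567 0.06  ] [0.6501 0.1959 0.2   ]
wrist [317, 0, 10, 128, 1073] [321.5  61.5] [0.5444 0.1999 0.06  ] [0.5479 0.2235 0.2   ]
wrist [182, 43, 13, 31, 228] [188.4  58.7] [0.6747 0.1855 0.06  ] [0.6313 0.2144 0.2   ]
wrist [0, 49, 31, 62, 157] [19.6 78.5] [0.846  0.1881 0.06  ] [0.7409 0.216  0.2   ]
wrist [30, 163, 7, 33, 121] [ 33.7 179.3] [0.8631 0.2872 0.06  ] [0.7518 0.2794 0.2   ]
wrist [154, 172, 65, 64, 2015] [189.3 203.1] [0.7012 0.328  0.06  ] [0.6482 0.3056 0.2   ]
wrist [334, 273, 53, 44, 1813] [360.3 296.6] [0.5208 0.457  0.06  ] [0.5328 0.3881 0.2   ]
```

```bash
python3 - <<'E'
from h import *
A=np.load("j1.npy",allow_pickle=True);B=np.load("p1.npy",allow_pickle=True)
for i,n in((0,"top"),(1,"scene")):
    c=B[i];e=proj(c,(.607,.158,.2)).astype(int);print(n,'expect',proj(c,(.607,.158,.2)).round(1),proj(c,(.607,.158,.14)).round(1))
    x0,y0=e-30;a=A[i]["pixels"][y0:y0+60,x0:x0+60].astype(int);b=c["pixels"][y0:y0+60,x0:x0+60].astype(int)
    d=cv2.GaussianBlur(np.abs(a-b).max(2).astype(np.float32),(3,3),0);m=(d>35).astype(np.uint8)
    k,l,st,ce=cv2.connectedComponentsWithStats(m)
    for j in range(1,k):
        if st[j,4]>25:print(' diff',st[j].tolist(),(ce[j]+[x0,y0]).round(1),b[l==j].mean(0).round(0))
c=B[2];e=proj(c,(.607,.158,.2));print('wrist expect',e)
hsv=cv2.cvtColor(c["pixels"],cv2.COLOR_RGB2HSV)
for d in range(-30,31,4):print(d,[c["pixels"][int(np.clip(e[1]+d,0,479)),int(e[0]+q)].tolist() for q in(-10,0,10)]) if 0<=e[1]+d<480 else None
# red/brown content pixels
for i,n in((0,"top"),(1,"scene")):
    p=B[i]["pixels"].astype(int);e=proj(B[i],(.607,.158,.17)).astype(int);x0,y0=e-30
    s=p[y0:y0+60,x0:x0+60];m=(s[...,0]-s[...,1]>30)&(s[...,2]<110);yy,xx=np.nonzero(m);print(n,'red',m.sum(),(xx.mean()+x0,yy.mean()+y0) if m.any() else '')
E
```

```text
top expect [308.3 237.7] [308.6 246.3]
 diff [21, 22, 22, 26, 442] [308.9 241.2] [202. 199. 201.]
 diff [0, 28, 8, 27, 164] [280.8 246.7] [104. 113. 116.]
 diff [11, 47, 35, 13, 58] [304.4 260.8] [118. 128. 132.]
scene expect [304.  217.5] [304.6 232.5]
 diff [0, 0, 60, 60, 2283] [298.  209.9] [107. 105. 100.]
 diff [27, 23, 33, 37, 283] [318.3 228.5] [152. 163. 166.]
wrist expect [211.03002118 -50.87184137]
top red 24 (np.float64(308.375), np.float64(250.125))
scene red 0
```

Call:
{"fn": "servo_tool", "kwargs": {"targets": [[-0.3,0.9,-0.4,0,87],[-0.65,1.9,-0.9,0,87],[-1.0,2.9,-1.4,0,87],[-1.25,3.6,-2.0,0,87],[-1.34,3.85,-2.8,0,87]]}}

```text
time_s: 21.3
tcp_pos: [0.5213, 0.4584, 0.2194]
ee_rot: [[-0.088, -0.996, 0.003], [-0.996, 0.088, 0.003], [-0.003, -0.003, -1.0]]
wrist_force: [1.3, -0.2, 0.4]
gripper_width: 0.999
gripper_force: 0.0
```

Call:
{"fn": "servo_tool", "kwargs": {"targets": [[0,0,-0.6,0,87],[0,0,-1.4,0,87],[0,0,-2.2,0,87],[0,0,-3.0,0,87],[0,0,-3.6,0,87]]}}

```text
time_s: 21.72
tcp_pos: [0.5215, 0.4543, 0.1086]
ee_rot: [[-0.091, -0.996, -0.001], [-0.996, 0.091, -0.002], [0.002, 0.001, -1.0]]
wrist_force: [0.3, 0.4, -0.4]
gripper_width: 0.997
gripper_force: 0.0
```

Call:
{"fn": "servo_tool", "kwargs": {"targets": [[0,0,-0.7,0,87],[0,0,-1.3,0,87],[0,0,-1.7,0,87],[0,0,-1.9,0,87],[0,0,-1.9,0,87]]}}

```text
time_s: 22.13
tcp_pos: [0.5213, 0.455, 0.0521]
ee_rot: [[-0.091, -0.996, -0.001], [-0.996, 0.091, -0.002], [0.002, 0.001, -1.0]]
wrist_force: [-0.6, 0.7, 0.2]
gripper_width: 0.998
gripper_force: 0.0
```

```bash
python3 - <<'E'
from station import r
from h import *
print(r.sense()["tcp_pos"])
c=r.capture("scene")
p=c["pixels"];m=cv2.inRange(p,(165,160,155),(255,255,255));k,l,st,ce=cv2.connectedComponentsWithStats(m)
for i in range(1,k):
    if 100<st[i,4]<600 and 240<ce[i][0]<320 and ce[i][1]>280:print(st[i],ce[i],plane(c,*ce[i],.06))
E
```

```text
[0.52131563 0.4549573  0.05211197]
[266 332  16  13 129] [272.93023256 338.69767442] [0.52319522 0.47187483 0.06      ]
[293 416  32  64 381] [310.7007874  446.92125984] [0.29531001 0.67252106 0.06      ]
[291 422  12  16 116] [296.18965517 429.30172414] [0.34441041 0.65316042 0.06      ]
```

Call:
{"fn": "servo_tool", "kwargs": {"targets": [[0,0.11,0,0,87],[0,0.11,0,0,75],[0,0.11,0,0,60],[0,0.11,0,0,50],[0,0.11,0,0,50]]}}

```text
time_s: 22.6
tcp_pos: [0.5213, 0.4596, 0.0538]
ee_rot: [[-0.09, -0.996, 0.0], [-0.996, 0.09, 0.001], [-0.001, -0.0, -1.0]]
wrist_force: [-0.3, -0.3, -0.1]
gripper_width: 0.78
gripper_force: 0.0
```

Call:
{"fn": "servo_tool", "kwargs": {"targets": [[0,0,0,0,50],[0,0,0,0,50],[0,0,0,0,50],[0,0,0,0,50],[0,0,0,0,50]]}}

```text
time_s: 23.02
tcp_pos: [0.5214, 0.4595, 0.0536]
ee_rot: [[-0.09, -0.996, 0.0], [-0.996, 0.09, 0.0], [-0.0, -0.0, -1.0]]
wrist_force: [0.1, 0.4, 1.1]
gripper_width: 0.683
gripper_force: 30.0
```

Call:
{"fn": "servo_tool", "kwargs": {"targets": [[0,0,0.8,0,50],[0,0,1.8,0,50],[0,0,2.9,0,50],[0,0,4.0,0,50],[0,0,5.0,0,50]]}}

```text
time_s: 23.43
tcp_pos: [0.5209, 0.459, 0.2043]
ee_rot: [[-0.09, -0.996, -0.001], [-0.996, 0.09, -0.001], [0.001, 0.001, -1.0]]
wrist_force: [0.7, 0.6, -2.0]
gripper_width: 0.68
gripper_force: 30.0
```

Call:
{"fn": "servo_tool", "kwargs": {"targets": [[0.3,-0.7,0.7,0,50],[0.7,-1.7,1.3,0,50],[1.15,-2.8,1.8,0,50],[1.6,-4.0,1.9,0,50],[2.0,-5.0,1.9,0,50]]}}

```text
time_s: 23.85
tcp_pos: [0.5817, 0.3076, 0.2614]
ee_rot: [[-0.09, -0.996, 0.001], [-0.996, 0.09, 0.001], [-0.001, -0.001, -1.0]]
wrist_force: [0.6, 0.3, -2.0]
gripper_width: 0.686
gripper_force: 30.0
```

Call:
{"fn": "servo_tool", "kwargs": {"targets": [[0.4,-1.0,0,0,50],[0.75,-1.8,-0.1,0,50],[1.0,-2.4,-0.3,0,50],[1.09,-2.65,-0.5,0,50],[1.09,-2.65,-0.7,0,50]]}}

```text
time_s: 24.27
tcp_pos: [0.614, 0.228, 0.2379]
ee_rot: [[-0.093, -0.996, -0.002], [-0.996, 0.093, -0.001], [0.001, 0.002, -1.0]]
wrist_force: [0.3, 0.6, -1.8]
gripper_width: 0.684
gripper_force: 30.0
```

Call:
{"fn": "servo_tool", "kwargs": {"targets": [[0,0,0,0,50],[0,0,0,0,50],[0,0,0,0,50],[0,0,0,0,50],[0,0,0,0,50]]}}

```text
time_s: 24.68
tcp_pos: [0.6138, 0.2309, 0.2396]
ee_rot: [[-0.088, -0.996, 0.001], [-0.996, 0.088, 0.0], [-0.001, -0.001, -1.0]]
wrist_force: [0.1, -1.3, -1.7]
gripper_width: 0.684
gripper_force: 30.0
```

Call:
{"fn": "servo_tool", "kwargs": {"targets": [[0,-0.04,-0.2,0,50],[0,-0.04,-0.45,0,50],[0,-0.04,-0.7,0,50],[0,-0.04,-0.9,0,50],[0,-0.04,-1.1,0,50]]}}

```text
time_s: 25.1
tcp_pos: [0.6139, 0.2288, 0.2052]
ee_rot: [[-0.09, -0.996, -0.0], [-0.996, 0.09, -0.0], [0.0, 0.0, -1.0]]
wrist_force: [-0.5, 0.5, -1.4]
gripper_width: 0.683
gripper_force: 30.0
```

Call:
{"fn": "servo_tool", "kwargs": {"targets": [[0,0,-0.05,0,50],[0,0,-0.1,0,50],[0,0,-0.15,0,50],[0,0,-0.2,0,50],[0,0,-0.25,0,50]]}}

```text
time_s: 25.52
tcp_pos: [0.6142, 0.2287, 0.199]
ee_rot: [[-0.09, -0.996, 0.001], [-0.996, 0.09, 0.0], [-0.0, -0.001, -1.0]]
wrist_force: [1.3, 0.5, -1.0]
gripper_width: 0.686
gripper_force: 30.0
```

Call:
{"fn": "servo_tool", "kwargs": {"targets": [[0,0,-0.04,0,50],[0,0,-0.08,0,50],[0,0,-0.12,0,50],[0,0,-0.15,0,50],[0,0,-0.15,0,50]]}}

```text
time_s: 25.93
tcp_pos: [0.6141, 0.2288, 0.1973]
ee_rot: [[-0.089, -0.996, 0.002], [-0.996, 0.089, 0.0], [-0.001, -0.002, -1.0]]
wrist_force: [-3.0, 1.0, 9.2]
gripper_width: 0.683
gripper_force: 30.0
```

Call:
{"fn": "servo_tool", "kwargs": {"targets": [[0,0,0.05,0,55],[0,0,0.05,0,62],[0,0,0.05,0,68],[0,0,0.05,0,74],[0,0,0.05,0,75]]}}

```text
time_s: 26.35
tcp_pos: [0.6139, 0.2284, 0.1953]
ee_rot: [[-0.09, -0.996, -0.001], [-0.996, 0.09, -0.001], [0.001, 0.001, -1.0]]
wrist_force: [-0.1, 0.2, -0.6]
gripper_width: 0.827
gripper_force: 0.0
```

Call:
{"fn": "servo_tool", "kwargs": {"targets": [[0,0,0.3,0,78],[0,0,1.0,0,80],[0,0,1.9,0,80],[0,0,2.9,0,80],[0,0,4.0,0,87]]}}

```text
time_s: 26.77
tcp_pos: [0.6136, 0.2283, 0.3167]
ee_rot: [[-0.09, -0.996, -0.001], [-0.996, 0.09, -0.001], [0.001, 0.001, -1.0]]
wrist_force: [0.5, 0.6, -0.2]
gripper_width: 0.946
gripper_force: 0.0
```

```bash
python3 - <<'E'
from h import *
w,=np.load("w2.npy",allow_pickle=True)
o=np.array([.5884,-.0605]);xc=np.array([.9958,-.0915])
print("knob in",o-.095*xc,"knob off",o-.141*xc,'pin',o-.112*xc)
for n in("w2",):
    print(proj(w,(*(o-.095*xc),.22)))
c=np.load("up3.npy",allow_pickle=True)[0];print(proj(c,(*(o-.095*xc),.22)),plane(c,450,135,.225))
c=np.load("up2.npy",allow_pickle=True)[2];print(proj(c,(*(o-.095*xc),.22)),plane(c,457,93,.225))
E
```

```text
knob in [ 0.493799  -0.0518075] knob off [ 0.4479922 -0.0475985] pin [ 0.4768704 -0.050252 ]
[277.87042991 268.32171962]
[444.87266153 137.57729742] [ 0.49108846 -0.05383429  0.225     ]
[452.34757538  93.46913619] [ 0.49173013 -0.0515332   0.225     ]
```

Call:
{"fn": "servo_tool", "kwargs": {"targets": [[-0.1,-0.2,0.8,0.1,87],[-0.3,-0.6,1.5,0.2,87],[-0.6,-1.3,2.0,0.3,80],[-1.0,-2.2,2.2,0.4,70],[-1.4,-3.2,2.2,0.5,60]]}}

```text
time_s: 27.18
tcp_pos: [0.5722, 0.1323, 0.3844]
ee_rot: [[0.404, -0.915, 0.004], [-0.915, -0.404, 0.001], [0.001, -0.005, -1.0]]
wrist_force: [0.5, -0.5, 0.6]
gripper_width: 0.851
gripper_force: 0.0
```

Call:
{"fn": "servo_tool", "kwargs": {"targets": [[-0.4,-0.9,0,0.1,50],[-0.8,-1.8,0,0.2,50],[-1.2,-2.7,0,0.3,50],[-1.6,-3.6,0,0.4,50],[-2.0,-4.5,0,0.5,50]]}}

```text
time_s: 27.6
tcp_pos: [0.5111, -0.0037, 0.3826]
ee_rot: [[0.793, -0.61, 0.001], [-0.61, -0.793, -0.0], [0.001, -0.001, -1.0]]
wrist_force: [0.4, 0.7, 0.1]
gripper_width: 0.585
gripper_force: 0.0
```

Call:
{"fn": "servo_tool", "kwargs": {"targets": [[-0.3,-0.7,0,0.1,50],[-0.5,-1.2,0,0.2,50],[-0.65,-1.64,0,0.3,50],[-0.65,-1.64,0,0.4,50],[-0.65,-1.64,0,0.5,50]]}}

```text
time_s: 28.02
tcp_pos: [0.492, -0.0525, 0.3827]
ee_rot: [[0.988, -0.157, 0.001], [-0.157, -0.988, -0.0], [0.001, -0.0, -1.0]]
wrist_force: [-0.2, 0.8, -0.9]
gripper_width: 0.574
gripper_force: 0.0
```

Call:
{"fn": "servo_tool", "kwargs": {"targets": [[0,0,-0.3,0.07,50],[0,0,-0.6,0.07,50],[0,0,-0.9,0.07,50],[0,0,-1.1,0.07,50],[0,0,-1.1,0.07,50]]}}

```text
time_s: 28.43
tcp_pos: [0.4916, -0.0515, 0.347]
ee_rot: [[0.996, -0.092, -0.004], [-0.092, -0.996, -0.0], [-0.004, 0.001, -1.0]]
wrist_force: [0.1, 0.2, -0.4]
gripper_width: 0.574
gripper_force: 0.0
```

```bash
python3 - <<'E'
from station import r
from h import *
s=r.sense();R=s["ee_rot"];print(s["tcp_pos"],np.degrees(np.arctan2(R[1,1],R[0,1])))
w=r.capture("wrist");t=r.capture("top");c=r.capture("scene");np.save("k.npy",np.array([t,c,w],dtype=object))
cv=np.zeros((480,800,3),np.uint8);cv[:,:640]=w["pixels"];cv[:160,640:]=cv2.resize(t["pixels"][205:285,255:335],(160,160),interpolation=2);cv[160:320,640:]=cv2.resize(c["pixels"][180:260,260:340],(160,160),interpolation=2)
cv2.imwrite("pics/k1.png",cv[:,:,::-1])
E
```

```text
[ 0.49164845 -0.05148898  0.34695013] -95.26234066869554
```

View pics/k1.png

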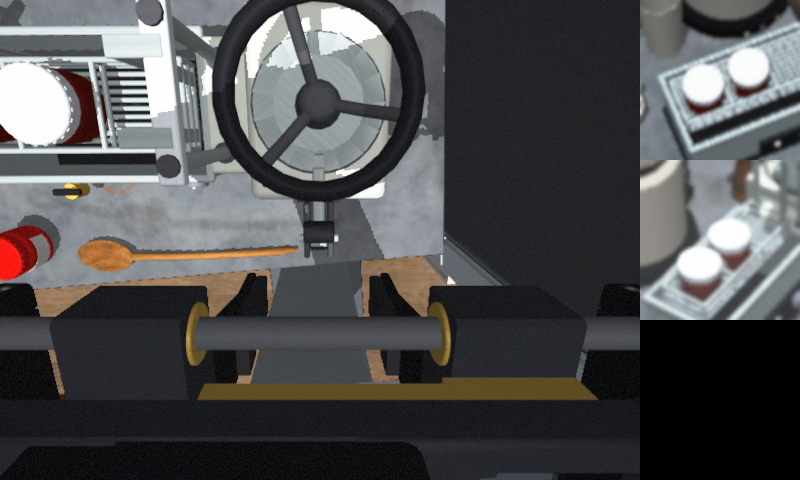

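Both jars stand upright in cells 1 and 2, with white caps level. The knob at (320,237) lies midway between the fingers.

Call:
{"fn": "servo_tool", "kwargs": {"targets": [[0,0,-0.8,0,50],[0,0,-1.7,0,50],[0,0,-2.6,0,50],[0,0,-3.4,0,50],[0,0,-4.1,0,50]]}}

```text
time_s: 29.0
tcp_pos: [0.4924, -0.0515, 0.2248]
ee_rot: [[0.996, -0.091, 0.0], [-0.091, -0.996, 0.0], [0.0, -0.0, -1.0]]
wrist_force: [0.6, -0.1, 0.5]
gripper_width: 0.572
gripper_force: 0.0
```

Call:
{"fn": "servo_tool", "kwargs": {"targets": [[0,0,0,0,40],[0,0,0,0,25],[0,0,0,0,15],[0,0,0,0,15],[0,0,0,0,15]]}}

```text
time_s: 29.42
tcp_pos: [0.4933, -0.0518, 0.2275]
ee_rot: [[0.996, -0.09, 0.003], [-0.09, -0.996, -0.0], [0.003, 0.0, -1.0]]
wrist_force: [1.5, -11.2, 0.7]
gripper_width: 0.28
gripper_force: 6.2
```

Call:
{"fn": "servo_tool", "kwargs": {"targets": [[0,0,0,0,15],[0,0,0,0,15],[0,0,0,0,15],[0,0,0,0,15],[0,0,0,0,15]]}}

```text
time_s: 29.83
tcp_pos: [0.4934, -0.0522, 0.2275]
ee_rot: [[0.996, -0.09, 0.003], [-0.09, -0.996, -0.001], [0.003, 0.001, -1.0]]
wrist_force: [0.6, -4.6, 6.3]
gripper_width: 0.272
gripper_force: 30.0
```

Call:
{"fn": "servo_tool", "kwargs": {"targets": [[-0.3,0.03,0.1,0,15],[-0.61,0.06,0.13,0,15],[-0.93,0.09,0.08,0,15],[-1.22,0.11,-0.05,0,15],[-1.44,0.13,-0.22,0,15]]}}

```text
time_s: 30.25
tcp_pos: [0.4518, -0.0484, 0.2226]
ee_rot: [[0.996, -0.089, 0.009], [-0.089, -0.996, -0.002], [0.009, 0.001, -1.0]]
wrist_force: [-0.6, -4.7, 11.6]
gripper_width: 0.274
gripper_force: 30.0
```

Call:
{"fn": "servo_tool", "kwargs": {"targets": [[0,0,0,0,15],[0,0,0,0,15],[0,0,0,0,15],[0,0,0,0,15],[0,0,0,0,15]]}}

```text
time_s: 30.67
tcp_pos: [0.4499, -0.0483, 0.2213]
ee_rot: [[0.996, -0.09, 0.003], [-0.09, -0.996, -0.001], [0.003, 0.001, -1.0]]
wrist_force: [-2.1, -4.3, 8.9]
gripper_width: 0.272
gripper_force: 30.0
```

Call:
{"fn": "servo_tool", "kwargs": {"targets": [[0,0,0,0,25],[0,0,0,0,35],[0,0,0,0,42],[0,0,0.1,0,45],[0,0,0.5,0,45]]}}

```text
time_s: 31.08
tcp_pos: [0.448, -0.0473, 0.2324]
ee_rot: [[0.996, -0.091, -0.005], [-0.091, -0.996, 0.0], [-0.005, 0.0, -1.0]]
wrist_force: [-0.1, -0.2, 0.1]
gripper_width: 0.482
gripper_force: 0.0
```

Call:
{"fn": "servo_tool", "kwargs": {"targets": [[0,0,0.8,-0.05,45],[0,0,1.7,-0.15,45],[0,0,2.6,-0.25,45],[0.1,0,3.4,-0.35,45],[0.3,0,4.0,-0.45,45]]}}

```text
time_s: 31.5
tcp_pos: [0.4585, -0.0473, 0.3567]
ee_rot: [[0.855, -0.519, 0.003], [-0.519, -0.855, 0.001], [0.002, -0.002, -1.0]]
wrist_force: [0.7, -0.9, 0.3]
gripper_width: 0.515
gripper_force: 0.0
```

```bash
python3 - <<'E'
from station import r
from h import *
w=r.capture("wrist")
# knob dark blob: compare expected positions of knob in/off
for n,p in(("in",(.493,-.052,.225)),("off",(.448,-.0476,.217))):
    u=proj(w,p);x,y=map(int,u);pt=w["pixels"][max(y-6,0):y+7,max(x-6,0):x+7];print(n,u.round(),pt.reshape(-1,3).mean(0).round() if pt.size else None)
print(r.sense()["tcp_pos"]);cv2.imwrite("pics/k2.png",w["pixels"][:,:,::-1])
E
```

```text
in [300. 192.] [123. 131. 132.]
off [325. 240.] [46. 46. 51.]
[ 0.46117634 -0.04746136  0.35973383]
```

Call:
{"fn": "servo_tool", "kwargs": {"targets": [[0.3,-0.1,0,-0.11,45],[0.7,-0.2,0,-0.22,45],[1.1,-0.3,0,-0.33,45],[1.5,-0.4,0,-0.44,45],[1.9,-0.5,0,-0.55,45]]}}

```text
time_s: 31.97
tcp_pos: [0.5158, -0.0624, 0.3537]
ee_rot: [[0.458, -0.889, -0.001], [-0.889, -0.458, 0.001], [-0.001, 0.0, -1.0]]
wrist_force: [-0.2, 0.2, -1.2]
gripper_width: 0.517
gripper_force: 0.0
```

Call:
{"fn": "servo_tool", "kwargs": {"targets": [[0.4,-0.15,0,-0.11,45],[0.8,-0.3,0,-0.22,45],[1.2,-0.45,0,-0.33,45],[1.6,-0.6,0,-0.44,45],[2.0,-0.75,0,-0.55,45]]}}

```text
time_s: 32.38
tcp_pos: [0.5759, -0.0849, 0.3534]
ee_rot: [[-0.075, -0.997, -0.001], [-0.997, 0.075, 0.001], [-0.001, 0.001, -1.0]]
wrist_force: [-0.7, -0.5, 0.1]
gripper_width: 0.513
gripper_force: 0.0
```

Call:
{"fn": "servo_tool", "kwargs": {"targets": [[0.4,-0.15,0,-0.11,45],[0.8,-0.3,0,-0.22,45],[1.2,-0.45,0,-0.33,45],[1.5,-0.6,0,-0.44,45],[1.63,-0.72,0,-0.55,45]]}}

```text
time_s: 32.8
tcp_pos: [0.6253, -0.1065, 0.3527]
ee_rot: [[-0.585, -0.811, -0.001], [-0.811, 0.585, 0.001], [0.0, 0.002, -1.0]]
wrist_force: [-0.0, 0.2, 0.2]
gripper_width: 0.518
gripper_force: 0.0
```

Call:
{"fn": "servo_tool", "kwargs": {"targets": [[0,0,0,-0.11,42],[0,0,0,-0.22,40],[0,0,0,-0.25,40],[0,0,0,-0.25,40],[0,0,0,-0.25,40]]}}

```text
time_s: 33.22
tcp_pos: [0.6243, -0.1064, 0.3536]
ee_rot: [[-0.763, -0.646, -0.001], [-0.646, 0.763, 0.0], [0.0, 0.001, -1.0]]
wrist_force: [0.3, -0.3, -0.7]
gripper_width: 0.46
gripper_force: 0.0
```

```bash
python3 - <<'E'
from station import r
from meas import *
s=r.sense();R=s["ee_rot"];print(s["tcp_pos"],np.degrees(np.arctan2(R[1,1],R[0,1])),s["joints"])
E
```

```text
[ 0.62425387 -0.10639125  0.3535764 ] 130.24431124770226 [ 4.93201128e+00  2.00801725e+01  1.35390910e+01 -2.65599650e-02
 -8.34984906e+01 -5.46846770e+01]
```

Call:
{"fn": "servo_tool", "kwargs": {"targets": [[0.09,0,-0.7,0,40],[0.09,0,-1.5,0,40],[0.09,0,-2.3,0,40],[0.09,0,-3.0,0,40],[0.09,0,-3.3,0,40]]}}

```text
time_s: 33.63
tcp_pos: [0.6253, -0.1063, 0.2514]
ee_rot: [[-0.764, -0.645, -0.006], [-0.645, 0.764, 0.001], [0.004, 0.004, -1.0]]
wrist_force: [-0.7, 0.1, -0.4]
gripper_width: 0.461
gripper_force: 0.0
```

Call:
{"fn": "servo_tool", "kwargs": {"targets": [[0,0,0,0,40],[0,0,0,0,20],[0,0,0,0,5],[0,0,0,0,5],[0,0,0,0,5]]}}

```text
time_s: 34.05
tcp_pos: [0.6274, -0.1067, 0.2566]
ee_rot: [[-0.764, -0.645, 0.003], [-0.645, 0.764, 0.0], [-0.002, -0.002, -1.0]]
wrist_force: [0.2, -0.1, -0.3]
gripper_width: 0.24
gripper_force: 0.0
```

Call:
{"fn": "servo_tool", "kwargs": {"targets": [[0,0,0,0,5],[0,0,0,0,5],[0,0,0,0,5],[0,0,0,0,5],[0,0,0,0,5]]}}

```text
time_s: 34.47
tcp_pos: [0.6268, -0.1062, 0.2562]
ee_rot: [[-0.764, -0.645, 0.001], [-0.645, 0.764, 0.001], [-0.001, -0.0, -1.0]]
wrist_force: [-3.2, 3.8, 5.6]
gripper_width: 0.155
gripper_force: 29.4
```

```bash
python3 arc.py -50 6 7
```

```text
-50.0 [[0.15, 0.14, 0, 0.105, 5], [0.29, 0.3, 0, 0.209, 5], [0.41, 0.47, 0, 0.314, 5], [0.51, 0.66, 0, 0.419, 5], [0.59, 0.85, 0, 0.524, 5]]
-20.0 [[0.06, 0.2, 0, 0.105, 5], [0.1, 0.41, 0, 0.209, 5], [0.12, 0.61, 0, 0.314, 5], [0.12, 0.82, 0, 0.419, 5], [0.09, 1.03, 0, 0.524, 5]]
10.0 [[-0.05, 0.2, 0, 0.105, 5], [-0.12, 0.4, 0, 0.209, 5], [-0.2, 0.59, 0, 0.314, 5], [-0.31, 0.77, 0, 0.419, 5], [-0.44, 0.94, 0, 0.524, 5]]
40.0 [[-0.14, 0.15, 0, 0.105, 5], [-0.3, 0.29, 0, 0.209, 5], [-0.47, 0.41, 0, 0.314, 5], [-0.66, 0.51, 0, 0.419, 5], [-0.85, 0.59, 0, 0.524, 5]]
70.0 [[-0.2, 0.06, 0, 0.105, 5], [-0.41, 0.1, 0, 0.209, 5], [-0.61, 0.12, 0, 0.314, 5], [-0.82, 0.12, 0, 0.419, 5], [-1.03, 0.09, 0, 0.524, 5]]
100.0 [[-0.2, -0.05, 0, 0.105, 5], [-0.4, -0.12, 0, 0.209, 5], [-0.59, -0.2, 0, 0.314, 5], [-0.77, -0.31, 0, 0.419, 5], [-0.94, -0.44, 0, 0.524, 5]]
130.0 [[-0.15, -0.14, 0, 0.105, 5], [-0.29, -0.3, 0, 0.209, 5], [-0.41, -0.47, 0, 0.314, 5], [-0.51, -0.66, 0, 0.419, 5], [-0.59, -0.85, 0, 0.524, 5]]
```

Call:
{"fn": "servo_tool", "kwargs": {"targets": [[0.15,0.14,0,0.105,5],[0.29,0.3,0,0.209,5],[0.41,0.47,0,0.314,5],[0.51,0.66,0,0.419,5],[0.59,0.85,0,0.524,5]]}}

```text
time_s: 34.88
tcp_pos: [0.6442, -0.0816, 0.2562]
ee_rot: [[-0.335, -0.942, -0.0], [-0.942, 0.335, -0.001], [0.001, 0.0, -1.0]]
wrist_force: [-3.9, 1.2, 5.9]
gripper_width: 0.155
gripper_force: 29.8
```

Call:
{"fn": "servo_tool", "kwargs": {"targets": [[0.06,0.2,0,0.105,5],[0.1,0.41,0,0.209,5],[0.12,0.61,0,0.314,5],[0.12,0.82,0,0.419,5],[0.09,1.03,0,0.524,5]]}}

```text
time_s: 35.3
tcp_pos: [0.6473, -0.0511, 0.2562]
ee_rot: [[0.181, -0.983, 0.001], [-0.983, -0.181, -0.002], [0.002, -0.0, -1.0]]
wrist_force: [-2.0, -0.7, 4.2]
gripper_width: 0.156
gripper_force: 29.9
```

Call:
{"fn": "servo_tool", "kwargs": {"targets": [[-0.05,0.2,0,0.105,5],[-0.12,0.4,0,0.209,5],[-0.2,0.59,0,0.314,5],[-0.31,0.77,0,0.419,5],[-0.44,0.94,0,0.524,5]]}}

```text
time_s: 35.72
tcp_pos: [0.6346, -0.0229, 0.2562]
ee_rot: [[0.649, -0.761, 0.002], [-0.761, -0.649, -0.002], [0.003, -0.001, -1.0]]
wrist_force: [-1.5, -0.8, 4.7]
gripper_width: 0.156
gripper_force: 29.8
```

```bash
python3 - <<'E'
from station import r
from h import *
t=r.capture("top");c=r.capture("scene")
for n,k in(("top",t),("scene",c)):
    m=cv2.inRange(k["pixels"],(215,210,205),(255,255,255));K,l,st,ce=cv2.connectedComponentsWithStats(m)
    for p in((.607,.158),(.6137,.2293)):print(n,p,[proj(k,(*p,z)).round(1).tolist() for z in(.2,.145)],[(ce[i].round(1).tolist(),int(st[i,4])) for i in range(1,K) if st[i,4]>60 and np.hypot(*(ce[i]-proj(k,(*p,.17))))<20])
E
```

```text
top (0.607, 0.158) [[308.3, 237.7], [308.5, 245.6]] [([309.1, 244.3], 278)]
top (0.6137, 0.2293) [[285.6, 246.2], [286.4, 253.9]] [([286.8, 252.7], 279)]
scene (0.607, 0.158) [[304.0, 217.5], [304.6, 231.3]] [([305.0, 228.4], 259)]
scene (0.6137, 0.2293) [[289.1, 232.0], [290.0, 245.8]] [([305.0, 228.4], 259), ([290.0, 243.1], 273)]
```

Both jars are sinking evenly with the rack, so I'll continue lowering.

Call:
{"fn": "servo_tool", "kwargs": {"targets": [[-0.14,0.15,0,0.105,5],[-0.3,0.29,0,0.209,5],[-0.47,0.41,0,0.314,5],[-0.66,0.51,0,0.419,5],[-0.85,0.59,0,0.524,5]]}}

```text
time_s: 36.23
tcp_pos: [0.6097, -0.005, 0.2562]
ee_rot: [[0.942, -0.336, 0.004], [-0.336, -0.942, -0.001], [0.004, -0.0, -1.0]]
wrist_force: [0.2, -1.3, 4.4]
gripper_width: 0.153
gripper_force: 29.8
```

Call:
{"fn": "servo_tool", "kwargs": {"targets": [[-0.2,0.06,0,0.105,5],[-0.41,0.1,0,0.209,5],[-0.61,0.12,0,0.314,5],[-0.82,0.12,0,0.419,5],[-1.03,0.09,0,0.524,5]]}}

```text
time_s: 36.65
tcp_pos: [0.5789, -0.0019, 0.2562]
ee_rot: [[0.984, 0.18, 0.004], [0.18, -0.984, -0.0], [0.004, 0.001, -1.0]]
wrist_force: [-0.1, 0.9, 4.2]
gripper_width: 0.151
gripper_force: 29.8
```

Call:
{"fn": "servo_tool", "kwargs": {"targets": [[-0.2,-0.05,0,0.105,5],[-0.4,-0.12,0,0.209,5],[-0.59,-0.2,0,0.314,5],[-0.77,-0.31,0,0.419,5],[-0.94,-0.44,0,0.524,5]]}}

```text
time_s: 37.07
tcp_pos: [0.5507, -0.0148, 0.2561]
ee_rot: [[0.761, 0.648, 0.004], [0.648, -0.761, 0.001], [0.004, 0.002, -1.0]]
wrist_force: [0.6, 1.8, 3.8]
gripper_width: 0.152
gripper_force: 29.8
```

Call:
{"fn": "servo_tool", "kwargs": {"targets": [[-0.15,-0.14,0,0.105,5],[-0.29,-0.3,0,0.209,5],[-0.41,-0.47,0,0.314,5],[-0.51,-0.66,0,0.419,5],[-0.59,-0.85,0,0.524,5]]}}

```text
time_s: 37.48
tcp_pos: [0.5327, -0.0403, 0.2561]
ee_rot: [[0.335, 0.942, 0.003], [0.942, -0.335, 0.001], [0.002, 0.003, -1.0]]
wrist_force: [0.7, 2.8, 4.6]
gripper_width: 0.155
gripper_force: 29.7
```

```bash
python3 arc.py 160 1 3
```

```text
160.0 [[-0.01, -0.03, 0, 0.017, 5], [-0.02, -0.07, 0, 0.035, 5], [-0.03, -0.1, 0, 0.052, 5], [-0.04, -0.13, 0, 0.07, 5], [-0.05, -0.17, 0, 0.087, 5]]
165.0 [[-0.01, -0.03, 0, 0.017, 5], [-0.02, -0.07, 0, 0.035, 5], [-0.02, -0.1, 0, 0.052, 5], [-0.03, -0.14, 0, 0.07, 5], [-0.04, -0.17, 0, 0.087, 5]]
170.0 [[-0.01, -0.03, 0, 0.017, 5], [-0.01, -0.07, 0, 0.035, 5], [-0.02, -0.1, 0, 0.052, 5], [-0.02, -0.14, 0, 0.07, 5], [-0.02, -0.17, 0, 0.087, 5]]
```

Call:
{"fn": "servo_tool", "kwargs": {"targets": [[-0.01,-0.03,0,0.017,5],[-0.02,-0.07,0,0.035,5],[-0.03,-0.1,0,0.052,5],[-0.04,-0.13,0,0.07,5],[-0.05,-0.17,0,0.087,5]]}}

```text
time_s: 37.9
tcp_pos: [0.5312, -0.0453, 0.2561]
ee_rot: [[0.257, 0.966, 0.002], [0.966, -0.257, 0.0], [0.001, 0.002, -1.0]]
wrist_force: [-1.3, 3.5, 5.5]
gripper_width: 0.153
gripper_force: 29.8
```

Call:
{"fn": "servo_tool", "kwargs": {"targets": [[-0.01,-0.03,0,0.017,5],[-0.02,-0.07,0,0.035,5],[-0.02,-0.1,0,0.052,5],[-0.03,-0.14,0,0.07,5],[-0.04,-0.17,0,0.087,5]]}}

```text
time_s: 38.32
tcp_pos: [0.53, -0.0504, 0.2561]
ee_rot: [[0.172, 0.985, 0.003], [0.985, -0.172, 0.0], [0.001, 0.003, -1.0]]
wrist_force: [-1.1, 2.0, 6.0]
gripper_width: 0.155
gripper_force: 29.8
```

Call:
{"fn": "servo_tool", "kwargs": {"targets": [[-0.01,-0.03,0,0.017,5],[-0.01,-0.07,0,0.035,5],[-0.02,-0.1,0,0.052,5],[-0.02,-0.14,0,0.07,5],[-0.02,-0.17,0,0.087,5]]}}

```text
time_s: 38.73
tcp_pos: [0.5298, -0.0523, 0.256]
ee_rot: [[0.087, 0.996, 0.004], [0.996, -0.087, 0.007], [0.007, 0.004, -1.0]]
wrist_force: [-3.7, 17.0, 9.0]
gripper_width: 0.158
gripper_force: 29.4
```

```bash
cat > jz.py <<'E'
from station import r
from h import *
t=r.capture("top");c=r.capture("scene");w=r.capture("wrist");np.save("low.npy",np.array([t,c,w],dtype=object))
s=r.sense();print(s["tcp_pos"],s["joints"][5],s["wrist_force"])
L={}
for n,k in(("top",t),("scene",c)):
    m=cv2.inRange(k["pixels"],(200,195,190),(255,255,255));K,l,st,ce=cv2.connectedComponentsWithStats(m)
    for p in((.607,.158),(.6137,.2293)):
        b=[(float(np.hypot(*(ce[i]-proj(k,(*p,.095))))),i) for i in range(1,K) if 60<st[i,4]<450]
        b=min(b);L[n,p]=(k,*ce[b[1]]);print(n,b[0],ce[b[1]].round(1),st[b[1]].tolist(),[proj(k,(*p,z)).round(1).tolist() for z in(.088,.1)])
for p in((.607,.158),(.6137,.2293)):print(p,tri(L["top",p],L["scene",p]))
E
python3 jz.py
```

```text
[ 0.52979875 -0.05224534  0.25601648] 163.48841705324904 [-2.64144978 14.21005487  7.68754708]
top 1.8591434375365081 [309.5 254.1] [300, 246, 20, 18, 277] [[308.8, 253.3], [308.7, 251.7]]
top 1.5639698292661675 [287.9 262. ] [278, 254, 20, 18, 277] [[287.3, 261.5], [287.1, 260.0]]
scene 56.782559653388645 [318.9 188.1] [314, 183, 10, 11, 74] [[305.1, 244.8], [305.0, 242.0]]
scene 49.35632973515974 [246.5 279.5] [236, 267, 22, 22, 232] [[290.9, 259.4], [290.7, 256.6]]
(0.607, 0.158) (array([0.50449196, 0.21822714, 0.38226686]), [0.0184, 0.0184])
(0.6137, 0.2293) (array([ 0.75324741,  0.20787063, -0.12878084]), [0.0523, 0.0523])
```

The stop is reached: tangential force rose to 17 N, and the jar caps in the top view sit at home height. I'll release the wheel and go to the pawl.

Call:
{"fn": "servo_tool", "kwargs": {"targets": [[0,0,0,0,15],[0,0,0,0,30],[0,0,0,0,38],[0,0,0,0,40],[0,0,0.4,0,40]]}}

```text
time_s: 39.3
tcp_pos: [0.5305, -0.0557, 0.2644]
ee_rot: [[0.085, 0.996, 0.003], [0.996, -0.085, 0.001], [0.001, 0.003, -1.0]]
wrist_force: [11.6, -0.5, -9.0]
gripper_width: 0.389
gripper_force: 5.3
```

Call:
{"fn": "servo_tool", "kwargs": {"targets": [[0,0,0.8,0,45],[-0.1,0,1.6,-0.1,45],[-0.4,0,2.3,-0.2,45],[-0.8,0,2.9,-0.3,48],[-1.2,0,3.4,-0.4,50]]}}

```text
time_s: 39.72
tcp_pos: [0.4923, -0.0564, 0.3699]
ee_rot: [[0.471, 0.882, 0.0], [0.882, -0.471, -0.001], [-0.001, 0.0, -1.0]]
wrist_force: [-0.2, -0.8, 0.4]
gripper_width: 0.551
gripper_force: 0.0
```

Call:
{"fn": "servo_tool", "kwargs": {"targets": [[-0.4,0,0,-0.11,50],[-0.8,0.05,0,-0.22,50],[-1.2,0.1,0,-0.33,50],[-1.5,0.13,0,-0.44,50],[-1.5,0.15,0,-0.55,50]]}}

```text
time_s: 40.13
tcp_pos: [0.4459, -0.0519, 0.3691]
ee_rot: [[0.863, 0.506, -0.0], [0.506, -0.863, -0.0], [-0.0, 0.0, -1.0]]
wrist_force: [-0.3, -0.6, 0.4]
gripper_width: 0.575
gripper_force: 0.0
```

Call:
{"fn": "servo_tool", "kwargs": {"targets": [[0,0,0,-0.11,50],[0,0,0,-0.22,50],[0,0,0,-0.33,50],[0,0,0,-0.44,50],[0,0,0,-0.55,50]]}}

```text
time_s: 40.55
tcp_pos: [0.4473, -0.0518, 0.3686]
ee_rot: [[1.0, -0.02, -0.001], [-0.02, -1.0, -0.001], [-0.001, 0.001, -1.0]]
wrist_force: [0.0, -0.5, -0.2]
gripper_width: 0.576
gripper_force: 0.0
```

Call:
{"fn": "servo_tool", "kwargs": {"targets": [[0,0,0,-0.07,50],[0,0,0,-0.07,50],[0,0,0,-0.07,50],[0,0,0,-0.07,50],[0,0,0,-0.07,50]]}}

```text
time_s: 40.97
tcp_pos: [0.4474, -0.0514, 0.369]
ee_rot: [[0.997, -0.081, -0.0], [-0.081, -0.997, -0.0], [-0.0, 0.0, -1.0]]
wrist_force: [-0.5, -0.3, -0.1]
gripper_width: 0.575
gripper_force: 0.0
```

```bash
python3 - <<'E'
from station import r
from h import *
s=r.sense();R=s["ee_rot"];print(s["tcp_pos"],np.degrees(np.arctan2(R[1,1],R[0,1])))
E
python3 jz.py
```

```text
[ 0.44740582 -0.0514232   0.36896086] -94.66344469202102
[ 0.44744431 -0.05126942  0.36910447] 71.08158002205221 [ 0.44054608 -0.6067544  -0.12817491]
top 1.8387179487941476 [309.5 254.1] [300, 246, 20, 18, 276] [[308.8, 253.3], [308.7, 251.7]]
top 1.619906491593953 [288. 262.] [278, 254, 20, 18, 275] [[287.3, 261.5], [287.1, 260.0]]
scene 44.20679723229355 [327.7 205.3] [318, 197, 20, 19, 184] [[305.1, 244.8], [305.0, 242.0]]
scene 45.20085930798037 [248.  272.2] [240, 268, 18, 11, 62] [[290.9, 259.4], [290.7, 256.6]]
(0.607, 0.158) (array([0.50697105, 0.20423012, 0.3250146 ]), [0.0012, 0.0012])
(0.6137, 0.2293) (array([ 0.73106189,  0.21773205, -0.07047821]), [0.0541, 0.0541])
```

```bash
python3 - <<'E'
from h import *
t,c,w=np.load("low.npy",allow_pickle=True)
k=np.load("k.npy",allow_pickle=True)[2]
for im,nm in((w,"now"),(k,"k(in)")):
  for n,p in(("in",(.4935,-.052,.229)),("off",(.448,-.0476,.221)),("offtop",(.440,-.0476,.217))):
    u=proj(im,p);x,y=map(int,u);pt=im["pixels"][max(y-4,0):y+5,max(x-4,0):x+5];print(nm,n,u.round(),pt.reshape(-1,3).mean(0).round() if pt.size else None)
m=(w["pixels"].max(2)<50).astype(np.uint8);m[285:]=0
K,l,st,ce=cv2.connectedComponentsWithStats(m)
for i in range(1,K):
    if st[i,4]>80 and 230<ce[i][0]<420:print(st[i].tolist(),ce[i].round(1),plane(w,*ce[i],.222).round(4))
E
```

```text
now in [313. 172.] [127. 135. 135.]
now off [313. 226.] [45. 45. 50.]
now offtop [314. 234.] [50. 50. 54.]
k(in) in [318. 233.] [49. 49. 55.]
k(in) off [317. 284.] [67. 71. 74.]
k(in) offtop [318. 291.] [67. 70. 74.]
[213, 0, 204, 134, 6700] [323.9  78.4] [ 0.5616 -0.0658  0.222 ]
[301, 212, 28, 22, 404] [312.7 222. ] [ 0.4516 -0.0478  0.222 ]
[243, 273, 24, 12, 214] [255.1 279.6] [0.4038 0.0071 0.222 ]
[370, 273, 24, 12, 214] [380.9 279.6] [ 0.3947 -0.103   0.222 ]
```

Call:
{"fn": "servo_tool", "kwargs": {"targets": [[0.07,0.1,-0.8,0,50],[0.07,0.1,-1.8,0,50],[0.07,0.1,-2.8,0,50],[0.07,0.1,-3.8,0,50],[0.07,0.1,-4.6,0,50]]}}

```text
time_s: 41.53
tcp_pos: [0.4486, -0.0483, 0.2291]
ee_rot: [[0.997, -0.082, -0.002], [-0.082, -0.997, 0.0], [-0.002, 0.0, -1.0]]
wrist_force: [-0.1, -0.1, 0.3]
gripper_width: 0.576
gripper_force: 0.0
```

Call:
{"fn": "servo_tool", "kwargs": {"targets": [[0,0,-0.25,-0.01,50],[0,0,-0.25,-0.01,40],[0,0,-0.25,-0.01,25],[0,0,-0.25,-0.01,15],[0,0,-0.25,-0.01,15]]}}

```text
time_s: 41.95
tcp_pos: [0.4507, -0.048, 0.2254]
ee_rot: [[0.996, -0.091, 0.004], [-0.091, -0.996, 0.001], [0.004, -0.001, -1.0]]
wrist_force: [-0.8, -0.2, 0.2]
gripper_width: 0.356
gripper_force: 0.0
```

Call:
{"fn": "servo_tool", "kwargs": {"targets": [[0,0,0,0,15],[0,0,0,0,15],[0,0,0,0,15],[0,0,0,0,15],[0,0,0,0,15]]}}

```text
time_s: 42.37
tcp_pos: [0.4502, -0.0484, 0.2249]
ee_rot: [[0.996, -0.091, 0.002], [-0.091, -0.996, -0.0], [0.002, 0.0, -1.0]]
wrist_force: [-0.1, -0.6, 6.0]
gripper_width: 0.272
gripper_force: 30.0
```

Call:
{"fn": "servo_tool", "kwargs": {"targets": [[0.26,-0.02,0.19,0,15],[0.55,-0.05,0.31,0,15],[0.86,-0.08,0.36,0,15],[1.17,-0.1,0.34,0,15],[1.36,-0.12,0.28,0,15]]}}

```text
time_s: 42.78
tcp_pos: [0.4899, -0.0519, 0.2328]
ee_rot: [[0.996, -0.091, -0.002], [-0.091, -0.996, -0.001], [-0.002, 0.001, -1.0]]
wrist_force: [-3.4, 1.5, 7.5]
gripper_width: 0.267
gripper_force: 30.0
```

Call:
{"fn": "servo_tool", "kwargs": {"targets": [[0.03,0,-0.02,0,15],[0.03,0,-0.02,0,15],[0.03,0,-0.02,0,25],[0.03,0,-0.02,0,35],[0.03,0,-0.02,0,42]]}}

```text
time_s: 43.2
tcp_pos: [0.4911, -0.0517, 0.231]
ee_rot: [[0.996, -0.092, -0.0], [-0.092, -0.996, 0.0], [-0.001, -0.0, -1.0]]
wrist_force: [0.3, -0.3, -0.1]
gripper_width: 0.363
gripper_force: 0.0
```

Call:
{"fn": "servo_tool", "kwargs": {"targets": [[0,0,0,0,45],[0,0,0.5,0,45],[0,0,1.4,0,45],[0,0,2.4,0,45],[0,0,3.4,0,45]]}}

```text
time_s: 43.62
tcp_pos: [0.4908, -0.0518, 0.3341]
ee_rot: [[0.996, -0.092, -0.002], [-0.092, -0.996, -0.0], [-0.002, 0.0, -1.0]]
wrist_force: [0.6, 0.4, -0.3]
gripper_width: 0.516
gripper_force: 0.0
```

Call:
{"fn": "servo_tool", "kwargs": {"targets": [[-0.2,0,0.5,0,50],[-0.5,0,0.9,0,50],[-0.9,0,1.2,0,50],[-1.2,0,1.2,0,50],[-1.2,0,1.2,0,50]]}}

```text
time_s: 44.03
tcp_pos: [0.4535, -0.0518, 0.3696]
ee_rot: [[0.996, -0.091, 0.0], [-0.091, -0.996, 0.001], [0.0, -0.001, -1.0]]
wrist_force: [0.2, -0.6, -1.1]
gripper_width: 0.573
gripper_force: 0.0
```

```bash
python3 - <<'E'
from station import r
from meas import *
w=r.capture("wrist");t=r.capture("top");c=r.capture("scene");print(r.sense()["tcp_pos"],r.sense()["time_s"])
m=(w["pixels"].max(2)<50).astype(np.uint8);m[285:]=0
K,l,st,ce=cv2.connectedComponentsWithStats(m)
for i in range(1,K):
    if st[i,4]>80 and 230<ce[i][0]<420:print(st[i].tolist(),ce[i].round(1),plane(w,*ce[i],.222).round(4))
for n,p in(("in",(.4935,-.052,.226)),("off",(.448,-.0476,.221))):
    u=proj(w,p);x,y=map(int,u);print(n,u.round(),w["pixels"][y-4:y+5,x-4:x+5].reshape(-1,3).mean(0).round())
for n,k in(("top",t),("scene",c)):
    m=cv2.inRange(k["pixels"],(200,195,190),(255,255,255));K,l,st,ce=cv2.connectedComponentsWithStats(m)
    for p in((.607,.158),(.6137,.2293)):
        e=proj(k,(*p,.088));print(n,e.round(1),[(ce[i].round(1).tolist(),int(st[i,4])) for i in range(1,K) if st[i,4]>60 and np.hypot(*(ce[i]-e))<12])
E
```

```text
[ 0.45487351 -0.05177755  0.36849018] 44.1833
[212, 0, 202, 143, 6581] [322.2  84.3] [ 0.5637 -0.0657  0.222 ]
[295, 64, 41, 20, 477] [314.8  74.3] [ 0.5711 -0.0607  0.222 ]
[299, 170, 30, 25, 616] [314.  182.6] [ 0.4903 -0.0524  0.222 ]
[306, 197, 18, 10, 106] [314.5 203.1] [ 0.4734 -0.0512  0.222 ]
[244, 273, 23, 12, 209] [255.5 279.6] [0.4102 0.007  0.222 ]
[370, 273, 23, 12, 209] [380.5 279.6] [ 0.4001 -0.1027  0.222 ]
in [313. 179.] [29. 28. 31.]
off [313. 233.] [102. 106. 110.]
top [308.8 253.3] [([309.5, 254.1], 276)]
top [287.3 261.5] [([288.0, 262.0], 275)]
scene [305.1 244.8] [([301.7, 250.1], 602)]
scene [290.9 259.4] []
```

```bash
python3 -c "
from station import r
print(r.finish_job())"
```

```text
the job is handed in; nothing more can be done
None
```

The job is handed in, though I got no verdict back: both jars on the worktop stand in cells 1 and 2, the rack is cranked down to its home stop, and the pawl is back in the ratchet. When I loaded the jars, the rack floor stood about 4 mm above the tank's rim instead of exactly level.

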